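# Stow a torch nozzle and close the chest by its locking lid stay

## Task

Raise the lid of the orange consumables chest by its handle until the folding stay locks and holds the lid open on its own, then set the copper torch nozzle down in the empty front bay without dropping it. Next take the red grip at the stay's knee, lift slightly to unlock the stay, fold the knee towards the front and, still holding the grip, let the lid down gently until it is fully shut. Never force the stay, for its foot bracket must not slip; do not let the lid fall, and leave the other things on the table alone.

Things in the scene. Friction and masses are not known exactly. Their poses are not given: they have to be found in the camera images.
- chest: Orange sheet-steel chest fixed to the table, 185 deep (its x) by 280 wide (its y) by 120 mm high, walls 3 mm. Origin: centre of its underside. Its -x side is the front (robot side), lid hinged along the rear top edge, stay on its outer -y end. Inside, a divider 50 mm high at x = +12 mm; boxes fill the rear.
- nozzle_bay (a point): Centre of the floor of the empty front bay: free floor 99 mm (x, from -89 to +10) by 274 mm (y), 3 mm above the table; this point is at chest x = -40, y = 0 mm. Chest walls rise 117 mm above it. The raised lid leans over the rear: its handle, 330 mm above the table, is 45 to 100 mm behind this point.
- lid (a joint): Lid hinge angle in rad: 0 shut, grows as it opens. The stay comes up taut between about 1.29 and 1.54 (it differs from chest to chest, so it must be felt); lowered from there by about 0.1 it rests locked, between 1.19 and 1.43. Released when not locked, it falls shut. Lid 0.5 to 0.9 kg.
- lid_hinge (a point): Middle of the lid's hinge line: chest x = +92.5, y = 0, 120 mm above the table. The hinge line runs along the chest's y.
- lid_handle (a point): Centre of the lid's round steel handle bar, 12 mm thick, 98 mm clear between its two arms, along the chest's y. 225 mm from the hinge line and 4 mm above it when shut; its centre is 35 mm out from the lid's front edge, with free space all round. Once the stay is taut, some 6 N more here, along the path, is the most it bears before the bracket slips.
- knee (a point): Centre of the red grip on the stay's knee pin: a freely turning sleeve, 18 mm thick (23 at its end collars), 68 mm long, along the chest's y; this point is 54 mm out from the chest's -y wall. About 47 mm above the table with the lid shut, 173 mm when locked open. In folding, the knee swings to the front (chest -x), then down, on a circle of 79 to 87 mm about the foot pin.
- stay_foot (a point): Foot pin, near chest x = +3, y = -152, about 100 mm above the table. Two steel links, 79 mm between pins, run from here to a lug on the lid's edge. The knee pin has a short slot (8 mm) along the lower link: straight and let down, it seats behind a tooth (locked); lifted along the links until just taut it is free to fold. Bracket and lug are set to +-3 and +-7 mm; more than 20 N along the stay slips the bracket.
- nozzle_mid (a point): Centre of the copper torch nozzle, a round tube 26 mm thick (20 at the foot), 70 mm long, 0.12 kg, standing on the table; the point is half-way up, 35 mm above its foot. Its z axis runs along it.
- spray: Bystander: yellow and red spray can, 52 mm thick, 170 mm tall, standing. Origin: centre of its foot.
- magnet: Bystander: red magnetic welding square lying flat, about 100 by 100 by 20 mm. Origin: centre of its underside.
- brush: Bystander: wire brush lying flat. Origin: underside, near its middle.
Things that resemble listed ones, but are neither listed nor needed, are in the scene too. Of the things that look like the part that bears nozzle_mid, the smallest one is meant.

How it is judged (in metres and radians):
On the way, in this order (a step that is already met when the one before it is completed fails the run):
1. the lid is held open by the locked stay alone (lid between 1.15 and 1.46 rad), the robot touching neither (value of joint lid between 1.15 and 1.46 rad and velocity of joint lid between -0.1 and 0.1 rad/s and contact force between each of the arm, the fingers and lid below 0.1 N and contact force between each of the arm, the fingers and foot below 0.1 N), for 0.3 s.
2. the nozzle stands or lies in the front bay, released and at rest, the stay still locked (value of joint lid between 1.15 and 1.46 rad and velocity of joint lid between -0.1 and 0.1 rad/s and x of nozzle_mid in the frame of chest between -0.09 and 0.008 m and y of nozzle_mid in the frame of chest between -0.137 and 0.137 m and z of nozzle_mid in the frame of chest between 0 and 0.05 m and contact force between the fingers and nozzle below 0.2 N and linear speed of nozzle below 0.03 m/s), for 0.2 s.
3. the stay is folded and the lid coming down (between 1.1 and 0.4 rad) with the stay in hand (value of joint lid between 0.4 and 1.1 rad and contact force between the fingers and foot above 0.3 N), for 0.1 s.
At the end, for the whole second after the job is handed in: The lid is fully shut (within 0.03 rad), the nozzle at rest in the front bay (its centre inside the bay's outline, less than 50 mm above the table), everything released (value of joint lid below 0.03 rad and x of nozzle_mid in the frame of chest between -0.09 and 0.008 m and y of nozzle_mid in the frame of chest between -0.137 and 0.137 m and z of nozzle_mid in the frame of chest between 0 and 0.05 m and contact force between the fingers and nozzle below 0.2 N and linear speed of nozzle below 0.03 m/s); the robot touches nothing.
It fails at once if the stay is forced: its foot bracket slips by more than 0.5 mm (distance of stay_foot from where it was at the start of the episode above 0.0005 m).
It fails at once if the lid falls: it closes faster than 2.5 rad/s, or faster than 1.5 rad/s over the last 0.1 rad (velocity of joint lid below -2.5 rad/s or (value of joint lid below 0.1 rad and velocity of joint lid below -1.5 rad/s)).
It fails at once if the nozzle is dropped or thrown: faster than 0.6 m/s while not held (contact force between the fingers and nozzle below 0.1 N and linear speed of nozzle above 0.6 m/s).
It fails at once if a bystander is moved by more than 20 mm (distance of any of spray, magnet, brush from where it was at the start of the episode above 0.02 m).
It also fails if it takes over 72 s, if anything falls off the work surface, if the arm or the gripper's body presses on something with over 40 N, if the wrist force passes 120 N, or if a joint passes its speed limit or range.

## Robot

A 6-joint arm with a two-finger parallel gripper is mounted at the origin on the work surface. World frame = base frame: x ahead of the robot, y to its left, z up, the work surface at z = 0. Lengths are in mm, angles in rad, forces in N, time in s.
With the tool pointing down it reaches from about 275 to 1000 mm from the base axis. Payload 8.4 kg.
Tool frame: the origin (TCP) lies midway between the tips of the shut fingers; the grasp point (between the pads) lies 19 mm behind it; y points along the fingers, z is the direction in which the jaws open and shut, and the axes are right-handed (so a half turn about y gives the same grasp; the last joint's range is limited). The gripper opens to 85 mm and grips with 20 to 120 N. Pads are 22 mm wide; open, the fingers measure 114 mm over their backs; the gripper's body (76 mm by 85 mm) begins 54 mm behind the grasp point. The pads swing forward as they close: fully open they stand 13 mm farther back than shut.
Start: joints at [1.315, 0.353, 1.633, -0, 1.155, -0.002], TCP at [156.926, 604.981, 231.281] pointing down, gripper open.
Joint ranges: [-2.63, 2.63], [-0.92, 2.1], [0.06, 2.66], [-1.3, 4.44], [0, 2.69], [-3.02, 3.02]. Speed limits (rad/s): [2.22, 2.22, 2.79, 3.14, 3.14, 3.14].

## Interface

Orientations are given as [roll, pitch, yaw] about the fixed x, y, z axes, in that order (R = Rz(yaw) Ry(pitch) Rx(roll)).
In Python, from rig import r gives the robot as it stands. The module is installed in compiled form; this text tells all that it offers.
- The arm moves only by the tool apply_moves, never from a script. Its argument "plan" is text: rows parted by semicolons, each of 7 numbers parted by spaces: the shift along the tool's x, y, z in cm, then the turn, a rotation vector about the tool's x, y, z in degrees, then the closure, from 0 (fully open) to 1 (shut). A call has 1 to 20 rows; each row shifts and turns the pose as measured when the row begins, along the tool's axes as they then stand; what a row does not reach is not made up. A row lasts 1/10 s, in which the tool goes at most 50 mm and 8.59 degrees, less where a joint would pass 70% of its speed; a pose out of reach is approached as far as the arm can. A call is refused whole if a number of a shift passes 5 or a number of a turn 8.59, either way. A call with a gripper value outside its range is refused whole. The fingers move at their own pace and stop on an object; "squeeze" is the grip in N (left out, the last holds). Time passes only in rows, so rows that do not move let the fingers close. It gives the time, the measured TCP pose, the force and the opening at its end, in the units of the state.
- r.sense(): the state, without advancing time (a new reading comes with each control period).
- r.grab_frame(name): name is "side" or "top" or "wrist"; returns the picture (480x640x3 uint8, blue, green, red); there is no depth.
- r.get_calibration(name): a dict with "vertical_fov" (degrees; the focal length in pixels is half the picture's height over the tangent of half this angle, whatever the lens; pixels are square), "cx", "cy" (the principal point, pixels), "D" ([k1, k2, p1, p2, k3] as OpenCV has them; the pictures are not rectified), "R" (3x3) and "t" (3): a world point X has camera coordinates R X + t; the wrist camera has in their place "hand_eye" (4x4, takes a point from camera to tool coordinates, whose origin is the TCP and whose axes are the tool frame's). Camera axes: x right, y down, z forward; pixel columns grow to the right and rows downward; lengths in mm; the calibration is good to about 2 mm. A picture is of the moment at which its call begins: read the wrist's pose just before it. get_calibration takes no time and is no camera call.
- r.sign_off(): hands the job in, once; it reports no verdict.
The state is a dict: "clock": time; "qpos": joint angles; "qvel": joint speeds; "joint_efforts": joint torques, N m; "eef_pos": TCP position; "tcp_rot": TCP orientation; "contact_force": force on the tool from outside, world axes, zero at the start; "wrist_torque": the same for the moment, N m; "opening": opening from 0.0 (shut) to 1.0 (fully open).
Only numpy, scipy, OpenCV 4.12 (cv2) and the standard library are available. Lean on these libraries where they do the work, as an engineer would, in place of code of your own. Each camera call takes 0.05 s, during which the arm holds its last target. There are 200 camera calls.

## Working session

There is one attempt and no reset: what is moved stays moved. The work goes in short steps, Python scripts to look and compute and a tool call to move; the robot and the scene stay as the last step left them, time stands still between calls to the robot, and variables do not carry over. Pictures are saved under pics/ and viewed, about 8 in all and at most 12, crops included, and the job is handed in when it is done.

Besides the shell and the picture viewer there is one more tool, called by a JSON object that holds its "method" and its "body", one argument or row to a line. apply_moves: Moves the arm, as the interface text tells. Its arguments: {"type":"object","properties":{"plan":{"type":"string"},"squeeze":{"type":"number"}},"required":["plan"]}

```bash
mkdir -p pics; ls; python3 - <<'E'
from rig import r
import cv2,json
s=r.sense();print(s)
for n in("side","top","wrist"):
    c=r.get_calibration(n);print(n,c)
a=r.grab_frame("side");b=r.grab_frame("top")
cv2.imwrite("pics/side.png",a);cv2.imwrite("pics/top.png",b)
E
```

```text
pics
{'clock': 0.0, 'qpos': array([ 1.31460433e+00,  3.53692430e-01,  1.63416640e+00, -1.86310809e-05,
        1.15520531e+00, -2.41583426e-03]), 'qvel': array([ 1.70211170e-04, -8.16025676e-04,  2.94448472e-04,  3.09236239e-04,
       -8.26955707e-05, -4.32177103e-04]), 'joint_efforts': array([ 1.92934249e-04, -6.05245042e+01, -3.42065799e+01, -2.74845047e-05,
        9.38231475e-03, -3.86122878e-06]), 'eef_pos': array([156.80161268, 604.4943433 , 230.5202289 ]), 'tcp_rot': array([-1.57226785e+00, -1.34791663e-05, -2.53768619e-01]), 'contact_force': array([-0.33285288,  0.32845909, -0.07141633]), 'wrist_torque': array([-0.05990251,  0.00473326, -0.01669022]), 'opening': 0.9991115391078167}
side {'vertical_fov': 50.80348110657783, 'cx': 324.01725780839797, 'cy': 249.3008101668677, 'D': array([-0.03216953,  0.        ,  0.        ,  0.        ,  0.        ]), 'R': array([[-9.99124789e-01, -4.18249897e-02,  5.70879442e-04],
       [-2.50189124e-02,  5.86608580e-01, -8.09484051e-01],
       [ 3.35217793e-02, -8.08789864e-01, -5.87141589e-01]]), 't': array([ 491.31363051,  114.81541154, 
[... 216 characters left out ...]
64, -0.0159032 ],
       [-0.99191367, -0.01950939, -0.12540599],
       [ 0.12505042,  0.0184924 , -0.99197804]]), 't': array([ -29.89625839,  495.50501173, 1148.19922068])}
wrist {'vertical_fov': 67.58122282017422, 'cx': 326.0244628050019, 'cy': 242.07263686676595, 'D': array([-0.06225907,  0.        ,  0.        ,  0.        ,  0.        ]), 'hand_eye': array([[-7.31051976e-05,  9.54205315e-01,  2.99152490e-01,
        -7.74048796e+01],
       [ 9.85766928e-04, -2.99152277e-01,  9.54204875e-01,
        -1.43226049e+02],
       [ 9.99999511e-01,  3.64651967e-04, -9.18754456e-04,
        -2.16156933e-01],
       [ 0.00000000e+00,  0.00000000e+00,  0.00000000e+00,
         1.00000000e+00]])}
```

View pics/side.png

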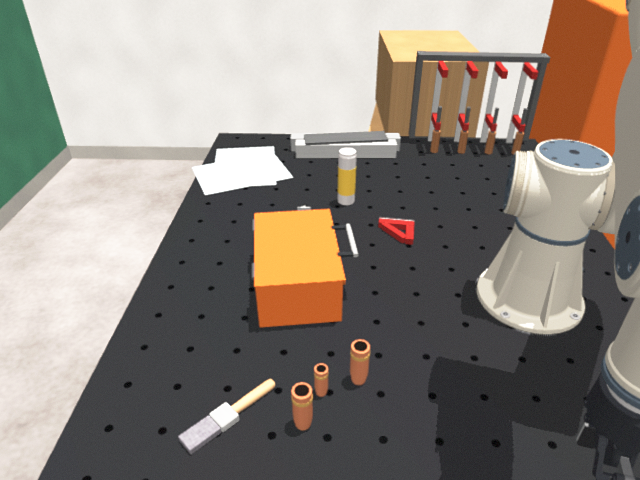

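View pics/top.png

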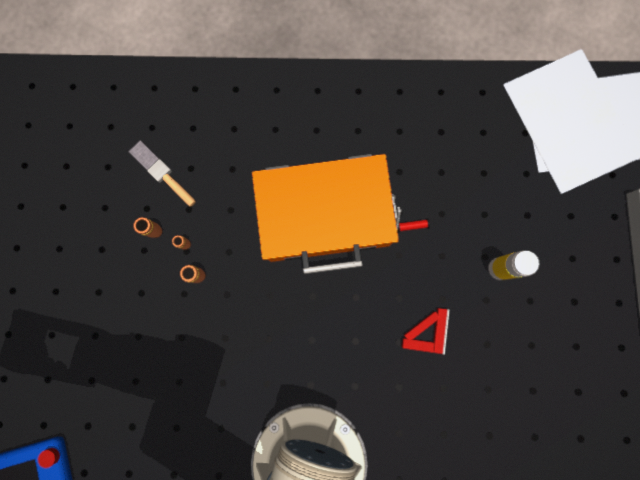

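Top view: the chest is at (325,205), its handle at (332,267) and the red grip at (413,225). The spray can is at (515,265), the magnet at (430,332) and the brush at (160,172). There are three copper candidates: (147,227), (180,241) and (191,273). The smallest is (180,241), which is (321,380) in the side view.

```bash
cat > h.py <<'E'
import numpy as np,cv2
from scipy.spatial.transform import Rotation as Ro
from rig import r
def K(c):
    f=240/np.tan(np.radians(c["vertical_fov"])/2);return np.array([[f,0,c["cx"]],[0,f,c["cy"]],[0,0,1.]])
def pose(s): return Ro.from_euler("xyz",s["tcp_rot"]).as_matrix(),np.array(s["eef_pos"])
def cam(n,s=None):
    c=r.get_calibration(n)
    if n=="wrist":
        R,p=pose(s);H=np.array(c["hand_eye"]);Rw=R@H[:3,:3];o=R@H[:3,3]+p
    else: Rw=c["R"].T;o=-Rw@c["t"]
    return K(c),c["D"],Rw,o
def ray(n,px,s=None):
    k,D,Rw,o=cam(n,s);u=cv2.undistortPoints(np.float64(px).reshape(-1,1,2),k,D).reshape(-1,2)
    return o,np.c_[u,np.ones(len(u))]@Rw.T
def onz(n,px,z,s=None):
    o,d=ray(n,px,s);return o+d*((z-o[2])/d[:,2])[:,None]
def tri(a,b):  # (o,d) pairs
    A=[];y=[]
    for o,d in(a,b):
        d=d/np.linalg.norm(d);P=np.eye(3)-np.outer(d,d);A.append(P);y.append(P@o)
    return np.linalg.lstsq(np.vstack(A),np.hstack(y),rcond=None)[0]
def proj(n,X,s=None):
    k,D,Rw,o=cam(n,s);return cv2.projectPoints(np.float64(X).reshape(-1,1,3),cv2.Rodrigues(Rw.T)[0],-Rw.T@o,k,D)[0].reshape(-1,2)
def blobs(im,lo,hi,amin=30):
    h=cv2.cvtColor(im,cv2.COLOR_BGR2HSV);m=cv2.inRange(h,lo,hi)
    return [c for c in cv2.findContours(m,cv2.RETR_EXTERNAL,cv2.CHAIN_APPROX_NONE)[0] if cv2.contourArea(c)>amin]
E
python3 - <<'E'
from h import *
np.set_printoptions(precision=1,suppress=True)
t=cv2.imread("pics/top.png");sd=cv2.imread("pics/side.png")
for n,im in(("top",t),("side",sd)):
  for nm,lo,hi in(("or",(8,200,150),(22,255,255)),("red",(0,180,90),(5,255,255)),("cop",(5,90,60),(14,190,255))):
    for c in blobs(im,lo,hi):
        rc=cv2.minAreaRect(c);print(n,nm,cv2.contourArea(c),np.array(rc[0]),np.array(rc[1]),cv2.boxPoints(rc).round().tolist() if nm!="cop" else cv2.boundingRect(c))
# first guesses
B=onz("top",[(252,171),(387,154),(398,242),(263,260)],123);print("corners",B)
print("handle",onz("top",[(304,270),(361,264)],126))
print("grip",onz("top",[(400,227),(428,224)],50))
print("noz",onz("top",[(180,241)],68), onz("side",[(321,369)],70))
cv2.imwrite("pics/crop1.png",np.hstack([cv2.resize(t[200:300,120:220],None,fx=4,fy=4,interpolation=2),cv2.resize(t[180:280,350:450],None,fx=4,fy=4,interpolation=2)]))
E
```

```text
top or 11799.5 [324.2 206.6] [ 89.2 137.3] [[250.0, 171.0], [386.0, 153.0], [398.0, 242.0], [262.0, 260.0]]
top red 176.0 [ 46.6 458.2] [14.3 16.1] [[36.0, 455.0], [51.0, 448.0], [57.0, 461.0], [43.0, 468.0]]
top red 1207.5 [424.5 328.4] [39.9 45. ] [[402.0, 348.0], [408.0, 303.0], [447.0, 309.0], [441.0, 353.0]]
top red 190.0 [413.2 225. ] [ 7.9 28.3] [[399.0, 223.0], [427.0, 219.0], [428.0, 227.0], [400.0, 231.0]]
top cop 68.5 [199.9 275.8] [10.  15.5] (193, 267, 13, 16)
top cop 231.5 [188.2 273.2] [17.6 18. ] (179, 264, 19, 19)
top cop 193.5 [180.5 242. ] [14. 19.] (171, 235, 20, 15)
top cop 116.0 [154.7 231.1] [13.9 15.7] (145, 221, 17, 17)
top cop 234.5 [141.8 225.3] [17.  17.7] (133, 217, 19, 18)
side or 2947.5 [301.5 303.1] [40.3 87.8] [[256.0, 286.0], [344.0, 280.0], [347.0, 320.0], [259.0, 326.0]]
side or 33.0 [610.5 237.4] [12.2  5.8] [[604.0, 234.0], [609.0, 231.0], [617.0, 240.0], [612.0, 244.0]]
side or 10035.0 [582.7  74.1] [ 87.4 147.3] [[527.0, 139.0], [553.0, -6.0], [639.0, 9.0], [613.0, 154.0]]
side red 519.0 [395.4 231.2] [34.8 21.5] [[377.0, 240.0], [379.0, 219.0]
[... 1184 characters left out ...]
350, 339, 21, 20)
side cop 30.5 [263.1 237.2] [42.2 94.3] (253, 210, 55, 79)
side cop 43.5 [335.3 239.6] [77.4 17.9] (310, 208, 36, 71)
side cop 137.0 [517.7 142.1] [ 8.2 24.3] (511, 131, 14, 23)
side cop 143.5 [490.1 142. ] [ 8.  23.6] (484, 131, 12, 23)
side cop 150.0 [463.4 137. ] [ 7.7 33.1] (457, 121, 13, 33)
side cop 151.5 [435.9 136.5] [ 7.9 32.3] (430, 121, 12, 32)
side cop 39.0 [601.4 119.7] [ 69.3 134.7] (529, 50, 104, 107)
corners [[ 632.7  132.6  123. ]
 [ 675.3 -157.5  123. ]
 [ 484.7 -181.9  123. ]
 [ 440.8  102.   123. ]]
handle [[ 421.3   14.8  126. ]
 [ 436.3 -104.4  126. ]]
grip [[ 528.1 -195.8   50. ]
 [ 536.2 -258.8   50. ]]
noz [[484.3 296.1  68. ]] [[484.8 302.   70. ]]
```

View pics/crop1.png

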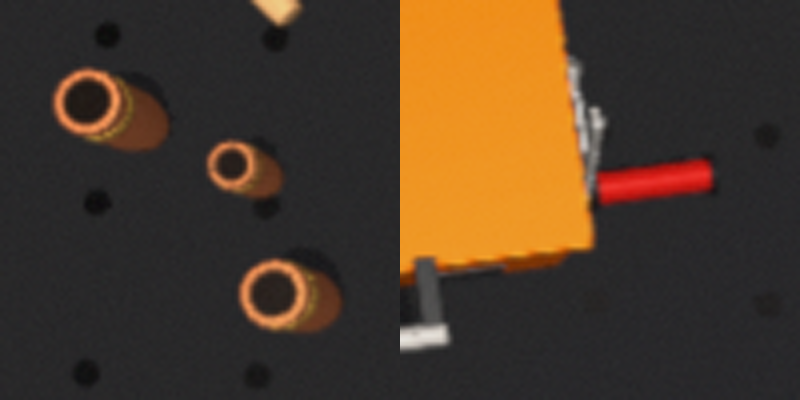

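The 4x crop confirms the target: the smallest tube has its rim at (178,241), and the red grip runs along y at (400–428, 225). I'll write a planner helper and work out the first approach to the handle.

```bash
cat >> h.py <<'E'
YAW=np.radians(8.0);CH=np.array([560,-26.4,0.]);RC=Ro.from_euler("z",YAW).as_matrix()
def W(c): return CH+RC@np.array(c,float)      # chest -> world
def C(w): return RC.T@(np.array(w)-CH)
def front(p,yaw=YAW):   # tool pointing forward, p degrees below horizontal, jaws in the vertical plane
    p=np.radians(p);y=np.array([np.cos(p),0,-np.sin(p)]);z=np.array([np.sin(p),0,np.cos(p)])
    return Ro.from_euler("z",yaw).as_matrix()@np.c_[np.cross(y,z),y,z]
def down(jaw):          # tool down, jaw axis at angle jaw (deg) in world xy
    j=np.radians(jaw);z=np.array([np.cos(j),np.sin(j),0]);y=np.array([0,0,-1.]);return np.c_[np.cross(y,z),y,z]
def steps(way,n,clo,R=None,p=None,nd=2):
    """way: list of (R,graspPoint) ; n rows per leg; prints the rows from the measured pose"""
    if p is None: R,p=pose(r.sense())
    out=[]
    for (R1,g1),m in zip(way,n):
        p1=np.array(g1)+19*R1[:,1];w=Ro.from_matrix(R.T@R1).as_rotvec()
        for k in range(m):
            Ra=R@Ro.from_rotvec(w*k/m).as_matrix()
            out.append(" ".join(f"{v:.{nd}f}".rstrip("0").rstrip(".") for v in [*(Ra.T@(p1-p)/m/10),*np.degrees(w/m)])+f" {clo}")
        R,p=R1,p1
    print(";\n".join(o.replace("-0 ","0 ") for o in out))
def st():
    s=r.sense();R,p=pose(s);g=p-19*R[:,1]
    print("t",round(s["clock"],2),"grasp",g.round(1),"chest",C(g).round(1),"pitch",np.degrees(np.arcsin(-R[2,1])).round(1),"F",s["contact_force"].round(1),"op",round(s["opening"],3),"q",s["qpos"].round(2))
E
python3 - <<'E'
from h import *
b=W([-132.5,0,124]);print("bar",b)
a=RC@np.array([np.cos(np.radians(50)),0,-np.sin(np.radians(50))])
mid=(front(70,np.radians(-5)),[330,150,260])
steps([mid,(front(50),b-90*a)],[11,8],0.3,nd=1)
E
```

```text
bar [428.78948089 -44.84043588 124.        ]
2.6 -0.1 -3.6 1.5 7.2 -1.3 0.3;
3.1 -0.1 -3.2 1.5 7.2 -1.3 0.3;
3.4 -0.1 -2.8 1.5 7.2 -1.3 0.3;
3.8 -0.1 -2.4 1.5 7.2 -1.3 0.3;
4 -0.1 -1.9 1.5 7.2 -1.3 0.3;
4.2 0 -1.3 1.5 7.2 -1.3 0.3;
4.4 0 -0.8 1.5 7.2 -1.3 0.3;
4.4 0.1 -0.2 1.5 7.2 -1.3 0.3;
4.4 0.2 0.3 1.5 7.2 -1.3 0.3;
4.4 0.3 0.9 1.5 7.2 -1.3 0.3;
4.2 0.4 1.4 1.5 7.2 -1.3 0.3;
2.4 1 0.5 2.5 -1.4 0.8 0.3;
2.5 1 0.4 2.5 -1.4 0.8 0.3;
2.5 1 0.3 2.5 -1.4 0.8 0.3;
2.5 1 0.2 2.5 -1.4 0.8 0.3;
2.5 0.9 0.1 2.5 -1.4 0.8 0.3;
2.5 0.9 0 2.5 -1.4 0.8 0.3;
2.6 0.9 -0.1 2.5 -1.4 0.8 0.3;
2.6 0.8 -0.2 2.5 -1.4 0.8 0.3
```

{"method": "apply_moves", "body": {
  "plan": "2.6 -0.1 -3.6 1.5 7.2 -1.3 0.3;3.1 -0.1 -3.2 1.5 7.2 -1.3 0.3;3.4 -0.1 -2.8 1.5 7.2 -1.3 0.3;3.8 -0.1 -2.4 1.5 7.2 -1.3 0.3;4 -0.1 -1.9 1.5 7.2 -1.3 0.3;4.2 0 -1.3 1.5 7.2 -1.3 0.3;4.4 0 -0.8 1.5 7.2 -1.3 0.3;4.4 0.1 -0.2 1.5 7.2 -1.3 0.3;4.4 0.2 0.3 1.5 7.2 -1.3 0.3;4.4 0.3 0.9 1.5 7.2 -1.3 0.3;4.2 0.4 1.4 1.5 7.2 -1.3 0.3",
  "squeeze": 20
}}

```text
clock: 1.2
eef_pos: [329.7, 132.8, 238.7]
tcp_rot: [-1.21, 0.0, -1.698]
contact_force: [0.9, 0.0, -0.1]
opening: 0.709
```

```bash
python3 - <<'E'
from h import *
st()
b=W([-132.5,0,124])
a=RC@np.array([np.cos(np.radians(50)),0,-np.sin(np.radians(50))])
steps([(front(50),b-90*a)],[12],0.3,nd=1)
E
```

```text
t 1.2 grasp [323.1 133.6 256.5] chest [-212.4  191.5  256.5] pitch 69.3 F [ 0.9  0.  -0.1] op 0.709 q [ 0.61 -0.27  2.33 -0.32  0.84  0.92]
1.5 0.7 0.4 1.6 -1.1 0.6 0.3;
1.5 0.7 0.4 1.6 -1.1 0.6 0.3;
1.5 0.7 0.3 1.6 -1.1 0.6 0.3;
1.5 0.7 0.3 1.6 -1.1 0.6 0.3;
1.5 0.7 0.2 1.6 -1.1 0.6 0.3;
1.5 0.7 0.2 1.6 -1.1 0.6 0.3;
1.5 0.6 0.1 1.6 -1.1 0.6 0.3;
1.6 0.6 0.1 1.6 -1.1 0.6 0.3;
1.6 0.6 0 1.6 -1.1 0.6 0.3;
1.6 0.6 0 1.6 -1.1 0.6 0.3;
1.6 0.6 -0.1 1.6 -1.1 0.6 0.3;
1.6 0.6 -0.1 1.6 -1.1 0.6 0.3
```

{"method": "apply_moves", "body": {
  "plan": "1.5 0.7 0.4 1.6 -1.1 0.6 0.3;1.5 0.7 0.4 1.6 -1.1 0.6 0.3;1.5 0.7 0.3 1.6 -1.1 0.6 0.3;1.5 0.7 0.3 1.6 -1.1 0.6 0.3;1.5 0.7 0.2 1.6 -1.1 0.6 0.3;1.5 0.7 0.2 1.6 -1.1 0.6 0.3;1.5 0.6 0.1 1.6 -1.1 0.6 0.3;1.6 0.6 0.1 1.6 -1.1 0.6 0.3;1.6 0.6 0 1.6 -1.1 0.6 0.3;1.6 0.6 0 1.6 -1.1 0.6 0.3;1.6 0.6 -0.1 1.6 -1.1 0.6 0.3;1.6 0.6 -0.1 1.6 -1.1 0.6 0.3"
}}

```text
clock: 2.4
eef_pos: [367.2, -18.1, 184.5]
tcp_rot: [-0.944, 0.014, -1.478]
contact_force: [-0.4, 0.2, -0.3]
opening: 0.703
```

```bash
python3 - <<'E'
from h import *
st()
s=r.sense();w=r.grab_frame("wrist");cv2.imwrite("pics/w1.png",w)
b=W([-132.5,0,124]);e=[W([-132.5,v,124]) for v in(-49,49)]
print(proj("wrist",[b]+e,s))
E
```

```text
t 2.4 grasp [356.1 -19.4 199.9] chest [-200.9   35.3  199.9] pitch 54.1 F [-0.4  0.2 -0.3] op 0.703 q [-0.25 -0.27  2.59  0.76  0.31 -1.01]
[[344.54321016 294.80182115]
 [346.37558496 354.04112077]
 [342.37845501 227.12673976]]
```

View pics/w1.png

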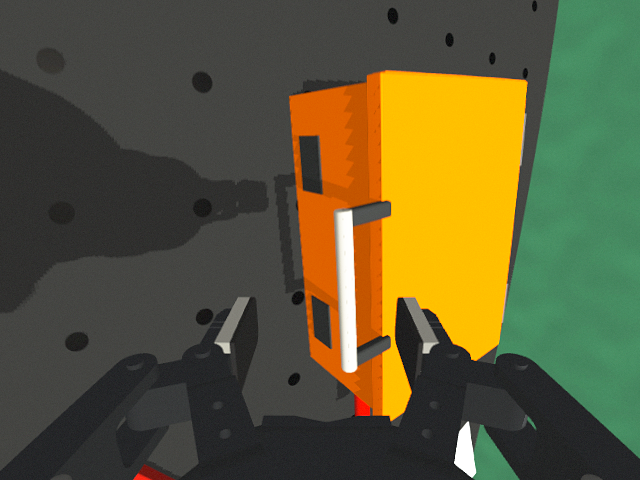

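The wrist view shows the white handle bar centred at (345,290), against a predicted (344.5,294.8), so the localisation holds. The wrist is near its limits, so I'll use a steeper pitch of 58°.

```bash
python3 - <<'E'
from h import *
b=W([-132.5,0,124]);P=58
T=front(P);a=T[:,1];z=T[:,2]
steps([(T,b-70*a-5*z),(T,b-7*a-4*z)],[9,9],0.62,nd=1)
E
```

```text
0.4 0.4 0.1 -0.4 -0.3 0.1 0.62;
0.4 0.3 0.1 -0.4 -0.3 0.1 0.62;
0.4 0.3 0.1 -0.4 -0.3 0.1 0.62;
0.4 0.3 0.1 -0.4 -0.3 0.1 0.62;
0.4 0.3 0.1 -0.4 -0.3 0.1 0.62;
0.4 0.3 0.1 -0.4 -0.3 0.1 0.62;
0.4 0.3 0.1 -0.4 -0.3 0.1 0.62;
0.4 0.3 0.1 -0.4 -0.3 0.1 0.62;
0.4 0.3 0.1 -0.4 -0.3 0.1 0.62;
0 0.7 0 0 0 0 0.62;
0 0.7 0 0 0 0 0.62;
0 0.7 0 0 0 0 0.62;
0 0.7 0 0 0 0 0.62;
0 0.7 0 0 0 0 0.62;
0 0.7 0 0 0 0 0.62;
0 0.7 0 0 0 0 0.62;
0 0.7 0 0 0 0 0.62;
0 0.7 0 0 0 0 0.62
```

{"method": "apply_moves", "body": {
  "plan": "0.6 0.5 0.15 -0.6 -0.45 0.15 0.62;0.6 0.5 0.15 -0.6 -0.45 0.15 0.62;0.6 0.5 0.15 -0.6 -0.45 0.15 0.62;0.6 0.5 0.15 -0.6 -0.45 0.15 0.62;0.6 0.5 0.15 -0.6 -0.45 0.15 0.62;0.6 0.5 0.15 -0.6 -0.45 0.15 0.62"
}}

```text
clock: 3.05
eef_pos: [394.2, -52.1, 162.5]
tcp_rot: [-1.013, 0.001, -1.429]
contact_force: [-0.5, 0.3, 0.6]
opening: 0.383
```

```bash
python3 - <<'E'
from h import *
b=W([-132.5,0,124]);P=58
T=front(P);a=T[:,1];z=T[:,2]
st();steps([(T,b-7*a-4*z)],[9],0.62,nd=2)
s=r.sense();w=r.grab_frame("wrist");k=blobs(w,(0,0,190),(180,60,255),300)
for c in k: rc=cv2.minAreaRect(c);print(rc)
print(proj("wrist",[W([-132.5,v,124]) for v in(-49,0,49)],s))
E
```

```text
t 3.05 grasp [384.3 -53.5 178.6] chest [-177.8   -2.4  178.6] pitch 58.1 F [-0.5  0.3  0.6] op 0.383 q [-0.36 -0.11  2.51  0.84  0.35 -1.24]
-0.02 0.7 0.06 0.01 0.01 -0.01 0.62;
-0.02 0.7 0.06 0.01 0.01 -0.01 0.62;
-0.02 0.7 0.06 0.01 0.01 -0.01 0.62;
-0.02 0.7 0.06 0.01 0.01 -0.01 0.62;
-0.03 0.7 0.06 0.01 0.01 -0.01 0.62;
-0.03 0.7 0.06 0.01 0.01 -0.01 0.62;
-0.03 0.7 0.06 0.01 0.01 -0.01 0.62;
-0.03 0.7 0.06 0.01 0.01 -0.01 0.62;
-0.03 0.7 0.06 0.01 0.01 -0.01 0.62
((470.75006103515625, 467.75006103515625), (31.819805145263672, 16.970561981201172), 45.0)
((346.4922180175781, 257.4801025390625), (18.515289306640625, 201.08888244628906), 0.4547188878059387)
[[342.0415129  337.08798024]
 [343.36741176 263.65112536]
 [344.78317708 178.80263123]]
```

{"method": "apply_moves", "body": {
  "plan": "0 0.7 0.05 0 0 0 0.62;0 0.7 0.05 0 0 0 0.62;0 0.7 0.05 0 0 0 0.62;0 0.7 0.05 0 0 0 0.62;0 0.7 0.05 0 0 0 0.62;0 0.7 0.05 0 0 0 0.62;0 0.7 0.05 0 0 0 0.62;0 0.7 0.05 0 0 0 0.62;0 0.7 0.05 0 0 0 0.62"
}}

```text
clock: 4.0
eef_pos: [433.9, -47.6, 109.6]
tcp_rot: [-1.015, 0.001, -1.432]
contact_force: [-0.5, 0.4, 0.0]
opening: 0.381
```

{"method": "apply_moves", "body": {
  "plan": "0 0 0 0 0 0 1;0 0 0 0 0 0 1;0 0 0 0 0 0 1;0 0 0 0 0 0 1;0 0 0 0 0 0 1",
  "squeeze": 20
}}

```text
clock: 4.5
eef_pos: [438.5, -46.8, 112.3]
tcp_rot: [-1.009, 0.003, -1.431]
contact_force: [4.3, 0.7, -4.9]
opening: 0.129
```

```bash
python3 - <<'E'
from h import *
st();s=r.sense();w=r.grab_frame("wrist");cv2.imwrite("pics/w2.png",w)
E
```

```text
t 4.5 grasp [428.5 -48.3 128.4] chest [-133.3   -3.4  128.4] pitch 57.8 F [ 4.3  0.7 -4.9] op 0.129 q [-0.28  0.12  2.49  1.52  0.22 -1.88]
```

```bash
cat >> h.py <<'E'
def bar(th): 
    f=th+np.arctan2(4,225);return np.array([92.5-225.04*np.cos(f),-3.4,120+225.04*np.sin(f)])
def lidway(ths,Ps,da=4.2,dz=-1.7):
    o=[]
    for t,P in zip(ths,Ps):
        T=front(P);o.append((T,W(bar(t))-da*T[:,1]-dz*T[:,2]))
    return o
E
python3 - <<'E'
from h import *
th=np.linspace(0.06,1.14,19)
steps(lidway(th,58+th/1.14*24),[1]*19,1,nd=1)
E
```

```text
0 -1.1 0.7 -1.4 -0.1 -0.2 1;
0 -1.1 0.8 -1.3 0 0 1;
0 -1 0.8 -1.3 0 0 1;
0 -1 0.9 -1.3 0 0 1;
0 -1 0.9 -1.3 0 0 1;
0 -0.9 0.9 -1.3 0 0 1;
0 -0.9 1 -1.3 0 0 1;
0 -0.9 1 -1.3 0 0 1;
0 -0.8 1 -1.3 0 0 1;
0 -0.8 1.1 -1.3 0 0 1;
0 -0.7 1.1 -1.3 0 0 1;
0 -0.7 1.1 -1.3 0 0 1;
0 -0.7 1.1 -1.3 0 0 1;
0 -0.6 1.2 -1.3 0 0 1;
0 -0.6 1.2 -1.3 0 0 1;
0 -0.5 1.2 -1.3 0 0 1;
0 -0.5 1.2 -1.3 0 0 1;
0 -0.4 1.2 -1.3 0 0 1;
0 -0.4 1.3 -1.3 0 0 1
```

{"method": "apply_moves", "body": {
  "plan": "0 -1.1 0.7 -1.4 0 0 1;0 -1.1 0.8 -1.3 0 0 1;0 -1 0.8 -1.3 0 0 1;0 -1 0.9 -1.3 0 0 1;0 -1 0.9 -1.3 0 0 1;0 -0.9 0.9 -1.3 0 0 1"
}}

```text
clock: 5.15
eef_pos: [445.3, -46.3, 170.6]
tcp_rot: [-1.128, 0.005, -1.434]
contact_force: [12.5, 14.8, -9.1]
opening: 0.128
```

```bash
cat >> h.py <<'E'
def lidnow(da=4.2,dz=-1.7):
    s=r.sense();R,p=pose(s);g=C(p-19*R[:,1]+da*R[:,1]+dz*R[:,2]);d=g-[92.5,0,120]
    th=np.arctan2(d[2],-d[0])-np.arctan2(4,225);rad=np.hypot(d[0],d[2])
    F=RC.T@s["contact_force"];tg=np.array([np.sin(th),0,np.cos(th)])
    print("th",th.round(3),"rad",rad.round(1),"y",g[1].round(1),"Ftan",(F@tg).round(2),"F",F.round(2));return th
E
python3 - <<'E'
from h import *
st();t0=lidnow()
th=np.linspace(t0+.06,1.12,14)
steps(lidway(th,58+th/1.14*24),[1]*14,1,nd=1)
E
```

```text
t 5.15 grasp [437.3 -47.5 187.8] chest [-124.5   -3.8  187.8] pitch 64.6 F [12.5 14.8 -9.1] op 0.128 q [-0.23 -0.02  2.35  0.39  0.43 -0.69]
th 0.266 rad 225.7 y -3.8 Ftan -4.99 F [14.46 12.92 -9.12]
0 -0.9 1 -0.2 -0.3 -0.2 1;
0 -0.9 1 -1.3 0 0 1;
0 -0.9 1 -1.3 0 0 1;
0 -0.9 1 -1.3 0 0 1;
0 -0.8 1.1 -1.3 0 0 1;
0 -0.8 1.1 -1.3 0 0 1;
0 -0.7 1.1 -1.3 0 0 1;
0 -0.7 1.2 -1.3 0 0 1;
0 -0.6 1.2 -1.3 0 0 1;
0 -0.6 1.2 -1.3 0 0 1;
0 -0.5 1.2 -1.3 0 0 1;
0 -0.5 1.2 -1.3 0 0 1;
0 -0.4 1.3 -1.3 0 0 1;
0 -0.4 1.3 -1.3 0 0 1
```

{"method": "apply_moves", "body": {
  "plan": "0 -0.9 1 -0.2 -0.3 -0.2 1;0 -0.9 1 -1.3 0 0 1;0 -0.9 1 -1.3 0 0 1;0 -0.9 1 -1.3 0 0 1;0 -0.8 1.1 -1.3 0 0 1;0 -0.8 1.1 -1.3 0 0 1;0 -0.7 1.1 -1.3 0 0 1;0 -0.7 1.2 -1.3 0 0 1;0 -0.6 1.2 -1.3 0 0 1;0 -0.6 1.2 -1.3 0 0 1;0 -0.5 1.2 -1.3 0 0 1;0 -0.5 1.2 -1.3 0 0 1"
}}

```text
clock: 6.35
eef_pos: [521.7, -34.6, 288.3]
tcp_rot: [-1.439, -0.0, -1.437]
contact_force: [-7.5, 0.3, 3.0]
opening: 0.126
```

```bash
python3 - <<'E'
from h import *
st();t0=lidnow()
th=np.linspace(t0+.05,1.2,6)
steps(lidway(th,60+th/1.2*20),[1]*6,1,nd=1)
E
```

```text
t 6.35 grasp [519.2 -34.9 307.1] chest [-41.6  -2.8 307.1] pitch 82.4 F [-7.5  0.3  3. ] op 0.126 q [-0.09  0.07  1.87  0.03  1.07 -0.24]
th 0.916 rad 227.3 y -2.7 Ftan -3.99 F [-7.34  1.34  2.99]
0.1 -0.3 1.3 6.3 -0.3 0.1 1;
0 -0.3 1 -0.8 0 0 1;
0 -0.3 1 -0.8 0 0 1;
0 -0.3 1 -0.8 0 0 1;
0 -0.2 1 -0.8 0 0 1;
0 -0.2 1 -0.8 0 0 1
```

```bash
python3 - <<'E'
from h import *
steps(lidway(np.linspace(.96,1.16,5),[82.4]*5,5.5),[1]*5,1,nd=1)
E
```

```text
0.1 -0.4 1 0 -0.3 0 1;
0 -0.5 1 0 0 0 1;
0 -0.4 1 0 0 0 1;
0 -0.4 1.1 0 0 0 1;
0 -0.3 1.1 0 0 0 1
```

{"method": "apply_moves", "body": {
  "plan": "0 -0.4 1 0 -0.3 0 1;0 -0.5 1 0 0 0 1;0 -0.4 1 0 0 0 1;0 -0.4 1.1 0 0 0 1;0 -0.3 1.1 0 0 0 1;0 0 0 0 0 0 1;0 0 0 0 0 0 0.78;0 0 0 0 0 0 0.78;0 0 0 0 0 0 0.78"
}}

```text
clock: 7.25
eef_pos: [564.4, -28.2, 313.4]
tcp_rot: [-1.458, -0.0, -1.435]
contact_force: [-2.0, 0.3, 0.7]
opening: 0.221
```

```bash
python3 - <<'E'
from h import *
st();t0=lidnow()
steps(lidway(np.linspace(t0+.02,1.3,5),[82.4]*5,6),[1]*5,.78)
E
```

```text
t 7.25 grasp [562.3 -28.5 332.2] chest [  2.   -2.4 332.2] pitch 83.5 F [-2.   0.3  0.7] op 0.221 q [-0.07  0.13  1.75  0.02  1.16 -0.21]
th 1.137 rad 227.2 y -2.4 Ftan -1.45 F [-1.92  0.53  0.7 ]
0.09 -0.11 0.52 1.14 -0.22 0.05 0.78;
0 -0.19 0.78 0 0 0 0.78;
0 -0.17 0.78 0 0 0 0.78;
0 -0.14 0.79 0 0 0 0.78;
0 -0.11 0.79 0 0 0 0.78
```

{"method": "apply_moves", "body": {
  "plan": "0 -0.2 0.75 0 0 0 0.78;0 -0.2 0.75 0 0 0 0.78;0 -0.15 0.75 0 0 0 0.78;0 0 0 0 0 0 0.78"
}}

```text
clock: 7.65
eef_pos: [587.5, -25.3, 322.3]
tcp_rot: [-1.457, -0.001, -1.436]
contact_force: [-2.8, 0.4, -0.4]
opening: 0.219
```

```bash
python3 - <<'E'
from h import *
st();lidnow(6,-3.4)
E
```

```text
t 7.65 grasp [585.4 -25.6 341.2] chest [ 25.3  -2.7 341.2] pitch 83.5 F [-2.8  0.4 -0.4] op 0.219 q [-0.06  0.16  1.69  0.02  1.18 -0.2 ]
th 1.238 rad 225.9 y -2.7 Ftan -2.66 F [-2.69  0.74 -0.37]
```

{"method": "apply_moves", "body": {
  "plan": "0 -0.03 0.2 0 0 0 0.78;0 -0.03 0.2 0 0 0 0.78;0 -0.03 0.2 0 0 0 0.78;0 -0.03 0.2 0 0 0 0.78"
}}

```text
clock: 8.05
eef_pos: [596.0, -24.2, 324.4]
tcp_rot: [-1.457, -0.001, -1.436]
contact_force: [-0.9, -0.3, 0.1]
opening: 0.225
```

```bash
python3 - <<'E'
from h import *
st();lidnow(6,-3.4)
E
```

```text
t 8.05 grasp [593.9 -24.5 343.3] chest [ 33.8  -2.9 343.3] pitch 83.5 F [-0.9 -0.3  0.1] op 0.225 q [-0.05  0.17  1.67  0.02  1.19 -0.2 ]
th 1.277 rad 225.5 y -2.8 Ftan -0.8 F [-0.88 -0.14  0.14]
```

{"method": "apply_moves", "body": {
  "plan": "0 0 0.05 0 0 0 0.78;0 0 0.05 0 0 0 0.78;0 0 0.05 0 0 0 0.78;0 0 0.05 0 0 0 0.78;0 0 0.05 0 0 0 0.78;0 0 0.05 0 0 0 0.78;0 0 0.05 0 0 0 0.78;0 0 0.05 0 0 0 0.78"
}}

```text
clock: 8.85
eef_pos: [600.3, -23.8, 325.0]
tcp_rot: [-1.457, -0.001, -1.436]
contact_force: [-1.9, -0.5, 1.0]
opening: 0.218
```

```bash
python3 - <<'E'
from h import *
st();lidnow(6,-3.4)
E
```

```text
t 8.85 grasp [598.2 -24.  343.9] chest [ 38.1  -3.  343.9] pitch 83.5 F [-1.9 -0.5  1. ] op 0.218 q [-0.05  0.18  1.66  0.02  1.19 -0.2 ]
th 1.296 rad 224.9 y -3.0 Ftan -1.59 F [-1.92 -0.21  0.96]
```

{"method": "apply_moves", "body": {
  "plan": "0 0 0.06 0 0 0 0.78;0 0 0.06 0 0 0 0.78;0 0 0.06 0 0 0 0.78;0 0 0.06 0 0 0 0.78;0 0 0.06 0 0 0 0.78;0 0 0.06 0 0 0 0.78;0 0 0.06 0 0 0 0.78;0 0 0.06 0 0 0 0.78;0 0 0.06 0 0 0 0.78"
}}

```text
clock: 9.75
eef_pos: [606.3, -23.0, 325.7]
tcp_rot: [-1.457, -0.001, -1.436]
contact_force: [-0.8, 0.5, 0.2]
opening: 0.216
```

```bash
python3 - <<'E'
from h import *
st();lidnow(6,-3.4)
E
```

```text
t 9.75 grasp [604.1 -23.3 344.6] chest [ 44.1  -3.1 344.6] pitch 83.5 F [-0.8  0.5  0.2] op 0.216 q [-0.05  0.19  1.65  0.02  1.19 -0.19]
th 1.323 rad 224.1 y -3.0 Ftan -0.66 F [-0.72  0.56  0.17]
```

{"method": "apply_moves", "body": {
  "plan": "0 0 0.06 0 0 0 0.78;0 0 0.06 0 0 0 0.78;0 0 0.06 0 0 0 0.78;0 0 0.06 0 0 0 0.78;0 0 0.06 0 0 0 0.78;0 0 0.06 0 0 0 0.78;0 0 0.06 0 0 0 0.78;0 0 0.06 0 0 0 0.78;0 0 0.06 0 0 0 0.78"
}}

```text
clock: 10.65
eef_pos: [612.2, -22.2, 326.4]
tcp_rot: [-1.456, -0.001, -1.436]
contact_force: [-1.0, -0.4, -0.7]
opening: 0.217
```

```bash
python3 - <<'E'
from h import *
st();lidnow(6,-3.4)
E
```

```text
t 10.65 grasp [610.1 -22.5 345.3] chest [ 50.1  -3.1 345.3] pitch 83.4 F [-1.  -0.4 -0.7] op 0.217 q [-0.05  0.2   1.63  0.02  1.2  -0.19]
th 1.35 rad 223.5 y -3.1 Ftan -1.14 F [-1.   -0.24 -0.75]
```

{"method": "apply_moves", "body": {
  "plan": "0 -0.01 0.06 0 0 0 0.78;0 -0.01 0.06 0 0 0 0.78;0 -0.01 0.06 0 0 0 0.78;0 -0.01 0.06 0 0 0 0.78;0 -0.01 0.06 0 0 0 0.78;0 -0.01 0.06 0 0 0 0.78;0 -0.01 0.06 0 0 0 0.78;0 -0.01 0.06 0 0 0 0.78;0 -0.01 0.06 0 0 0 0.78"
}}

```text
clock: 11.55
eef_pos: [617.9, -21.3, 327.8]
tcp_rot: [-1.457, -0.001, -1.436]
contact_force: [-0.6, -0.6, -0.7]
opening: 0.221
```

```bash
python3 - <<'E'
from h import *
st();lidnow(6,-3.4)
E
```

```text
t 11.55 grasp [615.7 -21.6 346.6] chest [ 55.9  -3.  346.6] pitch 83.5 F [-0.6 -0.6 -0.7] op 0.221 q [-0.05  0.21  1.62  0.02  1.2  -0.19]
th 1.376 rad 223.8 y -3.0 Ftan -0.76 F [-0.63 -0.47 -0.73]
```

{"method": "apply_moves", "body": {
  "plan": "0 -0.01 0.06 0 0 0 0.78;0 -0.01 0.06 0 0 0 0.78;0 -0.01 0.06 0 0 0 0.78;0 -0.01 0.06 0 0 0 0.78;0 -0.01 0.06 0 0 0 0.78;0 -0.01 0.06 0 0 0 0.78;0 -0.01 0.06 0 0 0 0.78;0 -0.01 0.06 0 0 0 0.78;0 -0.01 0.06 0 0 0 0.78"
}}

```text
clock: 12.45
eef_pos: [623.7, -20.6, 329.3]
tcp_rot: [-1.457, -0.001, -1.436]
contact_force: [-0.8, -0.2, -0.3]
opening: 0.216
```

```bash
python3 - <<'E'
from h import *
st();lidnow(6,-3.4)
E
```

```text
t 12.45 grasp [621.5 -20.8 348.1] chest [ 61.7  -3.  348.1] pitch 83.5 F [-0.8 -0.2 -0.3] op 0.216 q [-0.05  0.21  1.61  0.02  1.21 -0.19]
th 1.403 rad 224.3 y -3.0 Ftan -0.84 F [-0.79 -0.11 -0.31]
```

{"method": "apply_moves", "body": {
  "plan": "0 0 0.06 0 0 0 0.78;0 0 0.06 0 0 0 0.78;0 0 0.06 0 0 0 0.78;0 0 0.06 0 0 0 0.78;0 0 0.06 0 0 0 0.78;0 0 0.06 0 0 0 0.78;0 0 0.06 0 0 0 0.78;0 0 0.06 0 0 0 0.78"
}}

```text
clock: 13.25
eef_pos: [629.0, -19.8, 330.1]
tcp_rot: [-1.456, -0.001, -1.436]
contact_force: [-0.6, 0.4, -0.2]
opening: 0.217
```

```bash
python3 - <<'E'
from h import *
st();lidnow(6,-3.4)
E
```

```text
t 13.25 grasp [626.8 -20.1 349. ] chest [ 67.  -3. 349.] pitch 83.4 F [-0.6  0.4 -0.2] op 0.217 q [-0.04  0.22  1.59  0.02  1.21 -0.19]
th 1.427 rad 224.4 y -3.0 Ftan -0.55 F [-0.52  0.48 -0.25]
```

{"method": "apply_moves", "body": {
  "plan": "0 0 0.06 0 0 0 0.78;0 0 0.06 0 0 0 0.78;0 0 0.06 0 0 0 0.78;0 0 0.06 0 0 0 0.78;0 0 0.06 0 0 0 0.78;0 0 0.06 0 0 0 0.78;0 0 0.06 0 0 0 0.78;0 0 0.06 0 0 0 0.78"
}}

```text
clock: 14.05
eef_pos: [634.3, -19.1, 330.8]
tcp_rot: [-1.456, -0.001, -1.436]
contact_force: [0.3, -0.3, -0.0]
opening: 0.22
```

```bash
python3 - <<'E'
from h import *
st();lidnow(6,-3.4)
a=r.grab_frame("side");b=r.grab_frame("top");cv2.imwrite("pics/c2.png",np.hstack([cv2.resize(a[120:340,220:420],None,fx=2,fy=2),cv2.resize(b[130:350,240:440],None,fx=2,fy=2)]))
E
```

```text
t 14.05 grasp [632.2 -19.4 349.7] chest [ 72.4  -3.1 349.7] pitch 83.4 F [ 0.3 -0.3 -0. ] op 0.22 q [-0.04  0.23  1.58  0.02  1.21 -0.18]
th 1.452 rad 224.5 y -3.1 Ftan 0.22 F [ 0.22 -0.38 -0.01]
```

View pics/c2.png

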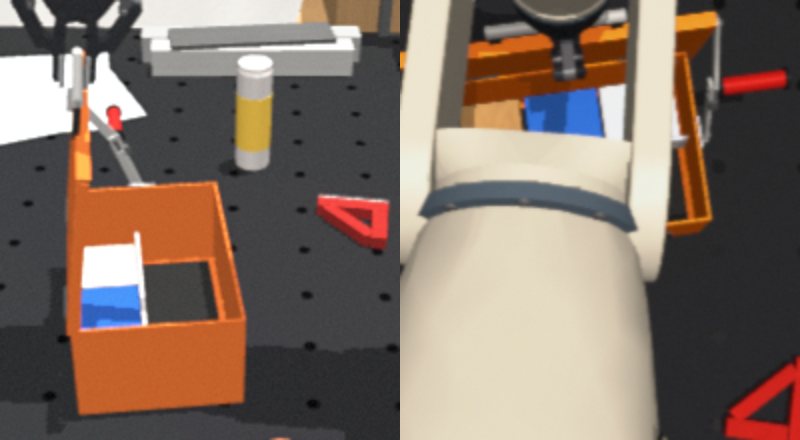

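The handle bar is still between the fingers (side crop, at 75,70). The stay is nearly straight but not yet taut, so I'll keep feeling.

{"method": "apply_moves", "body": {
  "plan": "0 0 0.06 0 0 0 0.78;0 0 0.06 0 0 0 0.78;0 0 0.06 0 0 0 0.78;0 0 0.06 0 0 0 0.78;0 0 0.06 0 0 0 0.78;0 0 0.06 0 0 0 0.78"
}}

```text
clock: 14.75
eef_pos: [637.8, -18.6, 331.2]
tcp_rot: [-1.456, -0.001, -1.436]
contact_force: [-0.9, 0.4, 0.2]
opening: 0.223
```

```bash
python3 - <<'E'
from h import *
st();lidnow(6,-3.4)
E
```

```text
t 14.75 grasp [635.7 -18.9 350.1] chest [ 76.   -3.1 350.1] pitch 83.4 F [-0.9  0.4  0.2] op 0.223 q [-0.04  0.24  1.57  0.02  1.22 -0.18]
th 1.467 rad 224.6 y -3.1 Ftan -0.77 F [-0.79  0.55  0.23]
```

{"method": "apply_moves", "body": {
  "plan": "0 0 0.06 0 0 0 0.78;0 0 0.06 0 0 0 0.78;0 0 0.06 0 0 0 0.78;0 0 0.06 0 0 0 0.78;0 0 0.06 0 0 0 0.78;0 0 0.06 0 0 0 0.78"
}}

```text
clock: 15.35
eef_pos: [641.7, -18.0, 331.7]
tcp_rot: [-1.456, -0.001, -1.436]
contact_force: [-0.5, -0.2, 0.6]
opening: 0.219
```

```bash
python3 - <<'E'
from h import *
st();lidnow(6,-3.4)
E
```

```text
t 15.35 grasp [639.6 -18.3 350.6] chest [ 79.9  -3.  350.6] pitch 83.4 F [-0.5 -0.2  0.6] op 0.219 q [-0.04  0.24  1.57  0.02  1.22 -0.18]
th 1.485 rad 224.7 y -3.0 Ftan -0.49 F [-0.55 -0.11  0.58]
```

{"method": "apply_moves", "body": {
  "plan": "0 0 0.06 0 0 0 0.78;0 0 0.06 0 0 0 0.78;0 0 0.06 0 0 0 0.78;0 0 0.06 0 0 0 0.78;0 0 0.06 0 0 0 0.78;0 0 0.06 0 0 0 0.78"
}}

```text
clock: 15.95
eef_pos: [644.6, -17.6, 331.9]
tcp_rot: [-1.458, -0.001, -1.436]
contact_force: [-3.2, -0.6, 1.8]
opening: 0.22
```

```bash
python3 - <<'E'
from h import *
st();lidnow(6,-3.4)
E
```

```text
t 15.95 grasp [642.5 -17.8 350.8] chest [ 82.9  -3.  350.8] pitch 83.6 F [-3.2 -0.6  1.8] op 0.22 q [-0.04  0.25  1.56  0.02  1.22 -0.18]
th 1.498 rad 224.8 y -3.0 Ftan -3.12 F [-3.26 -0.19  1.79]
```

{"method": "apply_moves", "body": {
  "plan": "0 0 0.06 0 0 0 0.78;0 0 0.06 0 0 0 0.78;0 0 0.06 0 0 0 0.78;0 0 0.06 0 0 0 0.78;0 0 0.06 0 0 0 0.78;0 0 0.06 0 0 0 0.78"
}}

```text
clock: 16.55
eef_pos: [646.6, -17.2, 332.0]
tcp_rot: [-1.463, -0.0, -1.436]
contact_force: [-5.5, -0.4, 2.8]
opening: 0.218
```

```bash
python3 - <<'E'
from h import *
st();lidnow(6,-3.4)
E
```

```text
t 16.55 grasp [644.5 -17.5 350.9] chest [ 84.9  -3.  350.9] pitch 83.8 F [-5.5 -0.4  2.8] op 0.218 q [-0.04  0.25  1.55  0.02  1.23 -0.18]
th 1.507 rad 224.8 y -3.0 Ftan -5.33 F [-5.51  0.4   2.78]
```

Taut is felt at about 1.49 rad, with 5 N of resistance. I'll ease back now.

{"method": "apply_moves", "body": {
  "plan": "0 0 -0.1 0 0 0 0.78;0 0 -0.2 0 0 0 0.78;0 0 -0.2 0 0 0 0.78;0 0 -0.2 0 0 0 0.78;0 0 -0.2 0 0 0 0.78;0 0 -0.2 0 0 0 0.78;0 0 -0.2 0 0 0 0.78;0 0 -0.2 0 0 0 0.78"
}}

```text
clock: 17.35
eef_pos: [632.7, -19.4, 330.5]
tcp_rot: [-1.458, -0.001, -1.436]
contact_force: [-0.3, -0.0, 0.3]
opening: 0.22
```

```bash
python3 - <<'E'
from h import *
st();lidnow(6,-3.4)
E
```

```text
t 17.35 grasp [630.6 -19.6 349.4] chest [ 70.9  -3.1 349.4] pitch 83.6 F [-0.3 -0.   0.3] op 0.22 q [-0.04  0.23  1.58  0.02  1.22 -0.18]
th 1.444 rad 224.3 y -3.1 Ftan -0.3 F [-0.34  0.02  0.29]
```

{"method": "apply_moves", "body": {
  "plan": "0 0 -0.15 0 0 0 0.78;0 0 -0.15 0 0 0 0.78;0 0 -0.15 0 0 0 0.78;0 0 0 0 0 0 0.78"
}}

```text
clock: 17.75
eef_pos: [627.5, -20.1, 329.8]
tcp_rot: [-1.459, -0.001, -1.436]
contact_force: [-0.3, -0.8, -1.3]
opening: 0.221
```

```bash
python3 - <<'E'
from h import *
st();lidnow(6,-3.4)
E
```

```text
t 17.75 grasp [625.4 -20.4 348.7] chest [ 65.6  -3.2 348.7] pitch 83.6 F [-0.3 -0.8 -1.3] op 0.221 q [-0.04  0.22  1.6   0.02  1.21 -0.19]
th 1.421 rad 224.3 y -3.1 Ftan -0.56 F [-0.37 -0.77 -1.3 ]
```

{"method": "apply_moves", "body": {
  "plan": "0 0 -0.15 0 0 0 0.78;0 0 -0.15 0 0 0 0.78;0 0 -0.15 0 0 0 0.78;0 0 -0.1 0 0 0 0.78;0 0 -0.1 0 0 0 0.78;0 0 0 0 0 0 0.78"
}}

```text
clock: 18.35
eef_pos: [620.4, -21.1, 328.8]
tcp_rot: [-1.459, -0.001, -1.436]
contact_force: [-0.7, -0.0, -0.0]
opening: 0.219
```

```bash
python3 - <<'E'
from h import *
st();lidnow(6,-3.4)
w=r.grab_frame("wrist");cv2.imwrite("pics/w3.png",w[150:480,150:560])
E
```

```text
t 18.35 grasp [618.3 -21.4 347.7] chest [ 58.4  -3.1 347.7] pitch 83.6 F [-0.7 -0.  -0. ] op 0.219 q [-0.05  0.21  1.61  0.02  1.21 -0.19]
th 1.388 rad 224.4 y -3.1 Ftan -0.65 F [-0.65  0.07 -0.05]
```

View pics/w3.png

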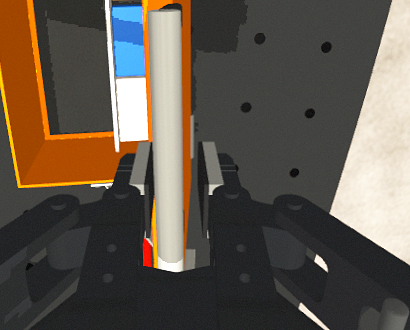

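The bar (centre column 169 in the crop) still leans on the front (left) pad, so the stay isn't seated yet. I'll lower a little more and track that column numerically.

{"method": "apply_moves", "body": {
  "plan": "0 0 -0.1 0 0 0 0.78;0 0 -0.1 0 0 0 0.78;0 0 -0.1 0 0 0 0.78;0 0 0 0 0 0 0.78"
}}

```text
clock: 18.8
eef_pos: [617.7, -21.4, 328.8]
tcp_rot: [-1.458, -0.001, -1.436]
contact_force: [-0.9, 0.3, -0.1]
opening: 0.22
```

```bash
cat >> h.py <<'E'
def barcol():
    w=r.grab_frame("wrist");h=cv2.cvtColor(w,cv2.COLOR_BGR2HSV)
    m=cv2.inRange(h,(0,0,140),(180,70,255))[250:300,290:370];c=np.nonzero(m.sum(0)>255*35)[0]+290
    print("bar cols",c.min() if len(c) else None,c.max() if len(c) else None,len(c));return w
E
python3 - <<'E'
from h import *
st();lidnow(6,-3.4);barcol()
w=cv2.imread("pics/w3.png");h=cv2.cvtColor(w,cv2.COLOR_BGR2HSV);m=cv2.inRange(h,(0,0,140),(180,70,255))[100:150,140:220];c=np.nonzero(m.sum(0)>255*35)[0]+290;print("before",c.min(),c.max())
E
```

```text
t 18.8 grasp [615.6 -21.7 347.6] chest [ 55.7  -3.1 347.6] pitch 83.5 F [-0.9  0.3 -0.1] op 0.22 q [-0.05  0.21  1.62  0.02  1.21 -0.19]
th 1.376 rad 224.8 y -3.1 Ftan -0.83 F [-0.84  0.4  -0.06]
bar cols 290 332 38
before 290 331
```

{"method": "apply_moves", "body": {
  "plan": "0 0 -0.1 0 0 0 0.78;0 0 -0.1 0 0 0 0.78;0 0 -0.1 0 0 0 0.78;0 0 -0.1 0 0 0 0.78;0 0 0 0 0 0 0.78"
}}

```text
clock: 19.35
eef_pos: [613.8, -22.0, 328.6]
tcp_rot: [-1.457, -0.001, -1.436]
contact_force: [0.6, 0.6, 0.2]
opening: 0.219
```

```bash
python3 - <<'E'
from h import *
st();lidnow(6,-3.4);w=barcol()
a=r.grab_frame("side");cv2.imwrite("pics/c4.png",np.hstack([w[150:450,200:500],cv2.resize(a[150:250,230:330],None,fx=3,fy=3)]))
E
```

```text
t 19.35 grasp [611.7 -22.2 347.4] chest [ 51.7  -3.1 347.4] pitch 83.5 F [0.6 0.6 0.2] op 0.219 q [-0.05  0.2   1.63  0.02  1.2  -0.19]
th 1.359 rad 225.3 y -3.1 Ftan 0.67 F [0.63 0.52 0.25]
bar cols 290 342 46
```

View pics/c4.png

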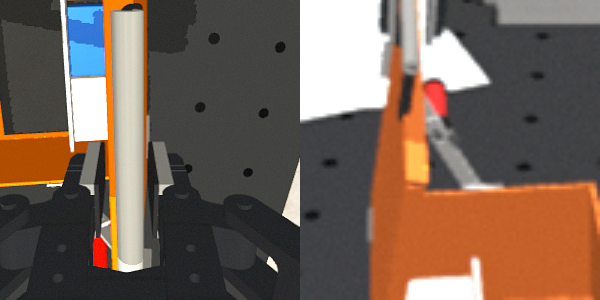

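The bar has come off the front pad (centre column 319 → 328) and the force is near 0, so the stay has locked. I'll open slightly and withdraw along the tool axis.

{"method": "apply_moves", "body": {
  "plan": "0 0 0 0 0 0 0.7;0 0 0 0 0 0 0.7;0 -0.5 0 0 0 0 0.7;0 -1.5 0 0 0 0 0.7;0 -3 0 0 0 0 0.7;0 -3 0 0 0 0 0.7;0 -1 0 0 0 0 0.7"
}}

```text
clock: 20.15
eef_pos: [602.7, -23.3, 422.5]
tcp_rot: [-1.46, -0.001, -1.436]
contact_force: [0.4, -0.5, 0.7]
opening: 0.302
```

```bash
python3 - <<'E'
from h import *
st()
# refine nozzle from first pictures
n=onz("top",[(178,241.2)],70)[0];print(n)
o=ray("top",[(178,241.2)]);q=ray("side",[(321,369.5)]);print(tri((o[0],o[1][0]),(q[0],q[1][0])))
a=onz("top",[(141.8,225.3),(188.5,273.3)],100);print(a)
s=r.grab_frame("side");t=r.grab_frame("top")
cv2.imwrite("pics/s5.png",s)
for m in range(1):
  steps([(front(85),[500,60,420]),(down(-45),[n[0],n[1],190])],[8,9],0.35,nd=1)
E
```

```text
t 20.15 grasp [600.6 -23.5 441.4] chest [ 40.6  -2.8 441.4] pitch 83.6 F [ 0.4 -0.5  0.7] op 0.302 q [-0.05  0.14  1.51  0.02  1.39 -0.19]
[483.51352129 299.89538002  70.        ]
[484.35302546 300.75492139  67.09510415]
[[513.21332272 371.63575421 100.        ]
 [410.91171908 264.25782965 100.        ]]
-1.2 0.1 -1.1 -0.2 0 0 0.35;
-1.2 0.1 -1.1 -0.2 0 0 0.35;
-1.2 0.1 -1.1 -0.2 0 0 0.35;
-1.2 0.1 -1.1 -0.2 0 0 0.35;
-1.2 0.1 -1.1 -0.2 0 0 0.35;
-1.2 0.1 -1.1 -0.2 0 0 0.35;
-1.2 0.1 -1.1 -0.2 0 0 0.35;
-1.2 0.1 -1.1 -0.2 0 0 0.35;
-2.7 2.6 -0.1 -0.5 5.9 -0.3 0.35;
-2.7 2.6 -0.3 -0.5 5.9 -0.3 0.35;
-2.6 2.5 -0.6 -0.5 5.9 -0.3 0.35;
-2.6 2.5 -0.8 -0.5 5.9 -0.3 0.35;
-2.5 2.5 -1 -0.5 5.9 -0.3 0.35;
-2.4 2.5 -1.3 -0.5 5.9 -0.3 0.35;
-2.2 2.5 -1.5 -0.5 5.9 -0.3 0.35;
-2.1 2.5 -1.7 -0.5 5.9 -0.3 0.35;
-1.9 2.5 -1.9 -0.5 5.9 -0.3 0.35
```

{"method": "apply_moves", "body": {
  "plan": "-2.4 0.2 -2.2 -0.4 0 0 0.35;-2.4 0.2 -2.2 -0.4 0 0 0.35;-2.4 0.2 -2.2 -0.4 0 0 0.35;-2.4 0.2 -2.2 -0.4 0 0 0.35;-2.7 2.6 -0.1 -0.5 5.9 -0.3 0.35;-2.7 2.6 -0.3 -0.5 5.9 -0.3 0.35;-2.6 2.5 -0.6 -0.5 5.9 -0.3 0.35;-2.6 2.5 -0.8 -0.5 5.9 -0.3 0.35;-2.5 2.5 -1 -0.5 5.9 -0.3 0.35;-2.4 2.5 -1.3 -0.5 5.9 -0.3 0.35;-2.2 2.5 -1.5 -0.5 5.9 -0.3 0.35;-2.1 2.5 -1.7 -0.5 5.9 -0.3 0.35;-1.9 2.5 -1.9 -0.5 5.9 -0.3 0.35"
}}

```text
clock: 21.55
eef_pos: [474.1, 306.1, 151.4]
tcp_rot: [-1.575, -0.025, -2.403]
contact_force: [0.8, -0.5, 0.5]
opening: 0.653
```

```bash
python3 - <<'E'
from h import *
st()
s=r.sense();w=r.grab_frame("wrist");cv2.imwrite("pics/w6.png",w)
print(proj("wrist",[[484,300,70],[484,300,0]],s))
E
```

```text
t 21.55 grasp [474.5 306.3 170.4] chest [-38.4 341.4 170.4] pitch 88.6 F [ 0.8 -0.5  0.5] op 0.653 q [ 0.57  0.36  1.82 -0.    0.99  1.4 ]
[[344.32688325 242.00448921]
 [340.56746256 215.13027738]]
```

View pics/w6.png

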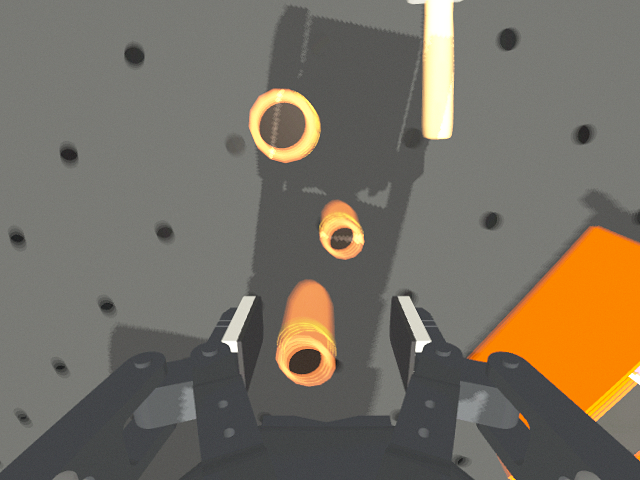

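The small tube's rim shows at (342,238), against a predicted (344,242). The bigger tube at (305,360) sits off to the side. Next I'll go down with the grasp point 57 mm above the foot.

```bash
python3 - <<'E'
from h import *
s=r.sense();n=onz("wrist",[(342,239)],70,s)[0];print(n,onz("wrist",[(305,361)],100,s))
steps([(down(-45),[n[0],n[1],110]),(down(-45),[n[0],n[1],57])],[5,5],0.45,nd=2)
E
```

```text
[483.09846215 305.64675674  70.        ] [[414.39578491 275.36316126 100.        ]]
-0.16 1.12 0.19 0.08 -0.61 0.33 0.45;
-0.15 1.12 0.19 0.08 -0.61 0.33 0.45;
-0.14 1.12 0.19 0.08 -0.61 0.33 0.45;
-0.13 1.12 0.19 0.08 -0.61 0.33 0.45;
-0.13 1.12 0.19 0.08 -0.61 0.33 0.45;
0 1.06 0 0 0 0 0.45;
0 1.06 0 0 0 0 0.45;
0 1.06 0 0 0 0 0.45;
0 1.06 0 0 0 0 0.45;
0 1.06 0 0 0 0 0.45
```

{"method": "apply_moves", "body": {
  "plan": "-0.12 1.12 0.2 0.1 -0.6 0.3 0.45;-0.12 1.12 0.2 0.1 -0.6 0.3 0.45;-0.12 1.12 0.2 0.1 -0.6 0.3 0.45;-0.12 1.12 0.2 0.1 -0.6 0.3 0.45;-0.12 1.12 0.2 0.1 -0.6 0.3 0.45;0 0 0 0 0 0 0.45"
}}

```text
clock: 22.2
eef_pos: [477.4, 301.4, 80.9]
tcp_rot: [-1.571, -0.013, -2.349]
contact_force: [-0.5, 0.1, 0.7]
opening: 0.55
```

```bash
python3 - <<'E'
from h import *
st()
s=r.sense();w=r.grab_frame("wrist")
for c in blobs(w,(5,60,60),(25,255,255),300):
    (x,y),rad=cv2.minEnclosingCircle(c);print((round(x),round(y)),round(rad),cv2.boundingRect(c))
print(proj("wrist",[[484,300,70],[483,304,70]],s))
cv2.imwrite("pics/w7.png",w[100:450,200:500])
E
```

```text
t 22.2 grasp [477.6 301.5  99.9] chest [-36.  336.2  99.9] pitch 89.3 F [-0.5  0.1  0.7] op 0.55 q [ 0.56  0.45  1.87 -0.    0.83  1.34]
(294, 376) 51 (258, 326, 63, 95)
(628, 372) 92 (537, 281, 103, 183)
(339, 289) 21 (319, 270, 42, 39)
(336, 270) 43 (311, 228, 57, 86)
(255, 125) 41 (217, 85, 78, 81)
(470, 77) 77 (453, 0, 27, 154)
[[339.39617648 289.80283104]
 [331.93822623 285.65554018]]
```

View pics/w7.png

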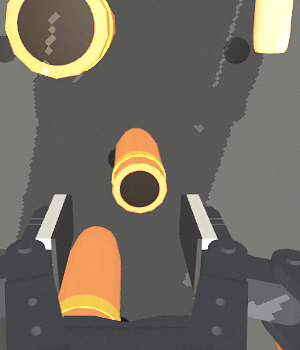

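The rim centre at (339,289) matches (484,300), so I'll use that.

```bash
python3 - <<'E'
from h import *
steps([(down(-45),[484,300,90]),(down(-45),[484,300,57])],[3,4],0.45,nd=2)
E
```

```text
-0.11 0.35 0.19 0 0.12 0.23 0.45;
-0.11 0.35 0.19 0 0.12 0.23 0.45;
-0.11 0.35 0.19 0 0.12 0.23 0.45;
0 0.82 0 0 0 0 0.45;
0 0.82 0 0 0 0 0.45;
0 0.82 0 0 0 0 0.45;
0 0.82 0 0 0 0 0.45
```

{"method": "apply_moves", "body": {
  "plan": "-0.12 0.35 0.2 0 0.12 0.23 0.45;-0.12 0.35 0.2 0 0.12 0.23 0.45;-0.12 0.35 0.2 0 0.12 0.23 0.45;0 0.82 0 0 0 0 0.45;0 0.82 0 0 0 0 0.45;0 0.82 0 0 0 0 0.45;0 0.85 0 0 0 0 0.45;0 0 0 0 0 0 1;0 0 0 0 0 0 1;0 0 0 0 0 0 1;0 0 0 0 0 0 1;0 0 0 0 0 0 1",
  "squeeze": 30
}}

```text
clock: 23.45
eef_pos: [486.0, 300.0, 35.8]
tcp_rot: [-1.57, 0.003, -2.357]
contact_force: [0.1, -0.7, -0.7]
opening: 0.29
```

```bash
python3 - <<'E'
from h import *
st()
p=r.sense();
R,_=pose(p);g=_-19*R[:,1];print(g)
steps([(down(-45),[484,300,215]),(front(90),W([-48,60,200])),],[4,10],1,nd=1)
E
```

```text
t 23.45 grasp [486.  300.   54.8] chest [-27.9 333.5  54.8] pitch 89.8 F [ 0.1 -0.7 -0.7] op 0.29 q [0.55 0.52 1.89 0.   0.73 1.34]
[485.96736602 299.97830624  54.82564698]
0 -4 0 0 0 0 1;
0 -4 0 0 0 0 1;
0 -4 0 0 0 0 1;
0 -4 0 0 0 0 1;
1.8 0.2 2.1 0 -5.3 0 1;
2 0.2 1.9 0 -5.3 0 1;
2.1 0.2 1.7 0 -5.3 0 1;
2.3 0.2 1.5 0 -5.3 0 1;
2.4 0.2 1.3 0 -5.3 0 1;
2.5 0.2 1.1 0 -5.3 0 1;
2.6 0.2 0.8 0 -5.3 0 1;
2.7 0.2 0.6 0 -5.3 0 1;
2.7 0.2 0.3 0 -5.3 0 1;
2.7 0.2 0.1 0 -5.3 0 1
```

{"method": "apply_moves", "body": {
  "plan": "0 -1 0 0 0 0 1;0 -4 0 0 0 0 1;0 -4 0 0 0 0 1;0 -4 0 0 0 0 1;0 -3 0 0 0 0 1;1.8 0.2 2.1 0 -5.3 0 1;2 0.2 1.9 0 -5.3 0 1;2.1 0.2 1.7 0 -5.3 0 1;2.3 0.2 1.5 0 -5.3 0 1;2.4 0.2 1.3 0 -5.3 0 1;2.5 0.2 1.1 0 -5.3 0 1;2.6 0.2 0.8 0 -5.3 0 1;2.7 0.2 0.6 0 -5.3 0 1;2.7 0.2 0.3 0 -5.3 0 1;2.7 0.2 0.1 0 -5.3 0 1"
}}

```text
clock: 24.95
eef_pos: [511.4, 21.2, 193.7]
tcp_rot: [-1.556, 0.004, -1.39]
contact_force: [0.5, 0.2, -1.3]
opening: 0.293
```

```bash
python3 - <<'E'
from h import *
st()
steps([(front(90),W([-38,0,190])),(front(90),W([-38,0,64])),],[5,8],1,nd=1)
E
```

```text
t 24.95 grasp [511.1  21.1 212.7] chest [-41.8  53.8 212.7] pitch 89.1 F [ 0.5  0.2 -1.3] op 0.293 q [ 0.03  0.21  1.92  0.01  0.99 -0.15]
1.1 0.5 0 -0.2 0.5 0 1;
1.1 0.5 0 -0.2 0.5 0 1;
1.1 0.5 0 -0.2 0.5 0 1;
1.1 0.5 0 -0.2 0.5 0 1;
1.1 0.5 0.1 -0.2 0.5 0 1;
0 1.6 0 0 0 0 1;
0 1.6 0 0 0 0 1;
0 1.6 0 0 0 0 1;
0 1.6 0 0 0 0 1;
0 1.6 0 0 0 0 1;
0 1.6 0 0 0 0 1;
0 1.6 0 0 0 0 1;
0 1.6 0 0 0 0 1
```

{"method": "apply_moves", "body": {
  "plan": "1.1 0.5 0 -0.2 0.5 0 1;1.1 0.5 0 -0.2 0.5 0 1;1.1 0.5 0 -0.2 0.5 0 1;1.1 0.5 0 -0.2 0.5 0 1;1.1 0.5 0.1 -0.2 0.5 0 1;0 1.6 0 0 0 0 1;0 1.6 0 0 0 0 1;0 1.6 0 0 0 0 1;0 1.6 0 0 0 0 1;0 1.6 0 0 0 0 1;0 1.6 0 0 0 0 1;0 1.6 0 0 0 0 1"
}}

```text
clock: 26.15
eef_pos: [526.8, -38.5, 52.4]
tcp_rot: [-1.567, 0.003, -1.448]
contact_force: [21.5, 5.4, 24.9]
opening: 0.289
```

```bash
python3 - <<'E'
from h import *
st()
steps([(front(90),W([-38,0,61])),],[4],1,nd=2)
E
```

```text
t 26.15 grasp [526.7 -38.5  71.4] chest [-34.7  -7.4  71.4] pitch 89.7 F [21.5  5.4 24.9] op 0.289 q [-0.08  0.45  1.98  0.01  0.71 -0.2 ]
-0.18 0.26 -0.09 -0.05 -0.25 -0.04 1;
-0.18 0.26 -0.09 -0.05 -0.25 -0.04 1;
-0.18 0.26 -0.09 -0.05 -0.25 -0.04 1;
-0.18 0.26 -0.09 -0.05 -0.25 -0.04 1
```

Contact with the chest's front wall: the gripper's knuckles along the jaw axis are too wide. I'll rise and turn the jaws along the chest's y instead.

{"method": "apply_moves", "body": {
  "plan": "0 -1 0.2 0 0 0 1;0 -2 0 0 0 0 1;0 -3 0 0 0 0 1;0 -4 0 0 0 0 1;0 -3 0 0 0 0 1"
}}

```text
clock: 26.65
eef_pos: [526.3, -38.8, 179.9]
tcp_rot: [-1.581, 0.006, -1.451]
contact_force: [0.1, -0.0, -2.3]
opening: 0.292
```

```bash
python3 - <<'E'
from h import *
st()
w=r.grab_frame("wrist");t=r.grab_frame("top");s=r.grab_frame("side")
cv2.imwrite("pics/c8.png",np.hstack([w[100:420,180:500],cv2.resize(s[130:340,220:420],(305,320))]))
steps([(down(98),W([-42,0,190]))],[12],1,nd=1)
E
```

```text
t 26.65 grasp [526.5 -38.9 198.9] chest [-35.   -7.7 198.9] pitch 89.4 F [ 0.1 -0.  -2.3] op 0.292 q [-0.08  0.27  1.88  0.    1.   -0.2 ]
-0.1 0.1 -0.1 0 -7.6 0 1;
-0.1 0.1 -0.1 0 -7.6 0 1;
-0.1 0.1 0 0 -7.6 0 1;
-0.1 0.1 0 0 -7.6 0 1;
-0.1 0.1 0 0 -7.6 0 1;
-0.1 0.1 0 0 -7.6 0 1;
-0.1 0.1 0 0 -7.6 0 1;
-0.1 0.1 0 0 -7.6 0 1;
-0.1 0.1 0 0 -7.6 0 1;
-0.1 0.1 0 0 -7.6 0 1;
-0.1 0.1 0 0 -7.6 0 1;
-0.1 0.1 0.1 0 -7.6 0 1
```

View pics/c8.png

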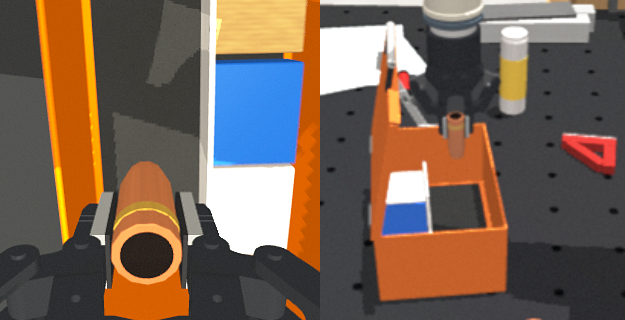

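The nozzle is still held upright and the lid is still locked. I'll turn the jaws.

{"method": "apply_moves", "body": {
  "plan": "-0.1 0.1 -0.1 0 -7.6 0 1;-0.1 0.1 -0.1 0 -7.6 0 1;-0.1 0.1 0 0 -7.6 0 1;-0.1 0.1 0 0 -7.6 0 1;-0.1 0.1 0 0 -7.6 0 1;-0.1 0.1 0 0 -7.6 0 1;-0.1 0.1 0 0 -7.6 0 1;-0.1 0.1 0 0 -7.6 0 1;-0.1 0.1 0 0 -7.6 0 1;-0.1 0.1 0 0 -7.6 0 1;-0.1 0.1 0 0 -7.6 0 1;-0.1 0.1 0.1 0 -7.6 0 1"
}}

```text
clock: 28.0
eef_pos: [505.5, -30.9, 150.6]
tcp_rot: [-1.558, 0.034, 0.201]
contact_force: [-0.4, -0.1, -1.0]
opening: 0.29
```

```bash
python3 - <<'E'
from h import *
st()
steps([(down(98),W([-41,0,150])),(down(98),W([-41,0,70]))],[4,6],1,nd=2)
E
```

```text
t 28.0 grasp [506.1 -31.  169.6] chest [-54.    2.9 169.6] pitch 87.9 F [-0.4 -0.1 -1. ] op 0.29 q [-0.07  0.29  1.93  0.    0.96 -1.84]
0.35 0.48 -0.11 -0.18 0.87 -0.49 1;
0.35 0.48 -0.1 -0.18 0.87 -0.49 1;
0.35 0.48 -0.09 -0.18 0.87 -0.49 1;
0.34 0.49 -0.09 -0.18 0.87 -0.49 1;
0 1.33 0 0 0 0 1;
0 1.33 0 0 0 0 1;
0 1.33 0 0 0 0 1;
0 1.33 0 0 0 0 1;
0 1.33 0 0 0 0 1;
0 1.33 0 0 0 0 1
```

{"method": "apply_moves", "body": {
  "plan": "0.35 0.4 -0.1 -0.2 0.9 -0.5 1;0.35 0.4 -0.1 -0.2 0.9 -0.5 1;0.35 0.4 -0.1 -0.2 0.9 -0.5 1;0.35 0.4 -0.1 -0.2 0.9 -0.5 1;0 1.3 0 0 0 0 1;0 1.3 0 0 0 0 1;0 1.3 0 0 0 0 1;0 1.3 0 0 0 0 1"
}}

```text
clock: 28.8
eef_pos: [520.7, -32.8, 76.0]
tcp_rot: [-1.574, -0.003, 0.114]
contact_force: [-0.2, 0.1, -1.2]
opening: 0.29
```

```bash
python3 - <<'E'
from h import *
st()
steps([(down(98),W([-41,0,62]))],[6],1,nd=2)
E
```

```text
t 28.8 grasp [520.7 -32.7  95. ] chest [-39.8  -0.8  95. ] pitch 89.8 F [-0.2  0.1 -1.2] op 0.29 q [-0.06  0.4   1.98 -0.    0.76 -1.75]
-0.02 0.55 0.02 0.03 -0.24 0.03 1;
-0.02 0.55 0.02 0.03 -0.24 0.03 1;
-0.02 0.55 0.01 0.03 -0.24 0.03 1;
-0.02 0.55 0.01 0.03 -0.24 0.03 1;
-0.02 0.55 0.01 0.03 -0.24 0.03 1;
-0.02 0.55 0.01 0.03 -0.24 0.03 1
```

{"method": "apply_moves", "body": {
  "plan": "0 0.6 0 0 -0.2 0 1;0 0.6 0 0 -0.2 0 1;0 0.6 0 0 -0.2 0 1;0 0.6 0 0 -0.2 0 1"
}}

```text
clock: 29.2
eef_pos: [521.0, -32.9, 49.7]
tcp_rot: [-1.574, -0.003, 0.124]
contact_force: [-0.3, -0.9, -0.2]
opening: 0.296
```

```bash
python3 - <<'E'
from h import *
st()
E
```

```text
t 29.2 grasp [521.  -32.9  68.7] chest [-39.6  -1.   68.7] pitch 89.8 F [-0.3 -0.9 -0.2] op 0.296 q [-0.06  0.45  1.99 -0.    0.7  -1.76]
```

{"method": "apply_moves", "body": {
  "plan": "0 0.3 0 0 0 0 1;0 0.3 0 0 0 0 1"
}}

```text
clock: 29.4
eef_pos: [521.2, -32.9, 43.1]
tcp_rot: [-1.574, -0.003, 0.124]
contact_force: [-0.2, 0.3, -0.7]
opening: 0.295
```

```bash
python3 - <<'E'
from h import *
st()
E
```

```text
t 29.4 grasp [521.1 -32.9  62.1] chest [-39.4  -1.   62.1] pitch 89.7 F [-0.2  0.3 -0.7] op 0.295 q [-0.06  0.46  1.99 -0.    0.69 -1.76]
```

{"method": "apply_moves", "body": {
  "plan": "0 0.15 0 0 0 0 1;0 0.12 0 0 0 0 1;0 0 0 0 0 0 1"
}}

```text
clock: 29.7
eef_pos: [521.3, -33.0, 40.2]
tcp_rot: [-1.574, -0.003, 0.124]
contact_force: [0.1, 0.1, -1.1]
opening: 0.292
```

```bash
python3 - <<'E'
from h import *
st()
E
```

```text
t 29.7 grasp [521.3 -32.9  59.2] chest [-39.3  -1.1  59.2] pitch 89.7 F [ 0.1  0.1 -1.1] op 0.292 q [-0.06  0.46  1.99 -0.    0.68 -1.76]
```

{"method": "apply_moves", "body": {
  "plan": "0 0.08 0 0 0 0 1;0 0.06 0 0 0 0 1;0 0 0 0 0 0 1"
}}

```text
clock: 30.0
eef_pos: [521.7, -33.0, 39.1]
tcp_rot: [-1.574, -0.004, 0.124]
contact_force: [0.1, 0.3, -1.1]
opening: 0.29
```

```bash
python3 - <<'E'
from h import *
st()
E
```

```text
t 30.0 grasp [521.6 -32.9  58.1] chest [-39.   -1.1  58.1] pitch 89.7 F [ 0.1  0.3 -1.1] op 0.29 q [-0.06  0.46  1.99 -0.    0.68 -1.76]
```

{"method": "apply_moves", "body": {
  "plan": "0 0.06 0 0 0 0 1;0 0.06 0 0 0 0 1;0 0.06 0 0 0 0 1;0 0 0 0 0 0 1"
}}

```text
clock: 30.4
eef_pos: [522.1, -33.0, 38.8]
tcp_rot: [-1.574, -0.005, 0.124]
contact_force: [0.3, 0.2, -0.9]
opening: 0.294
```

```bash
python3 - <<'E'
from h import *
st()
E
```

```text
t 30.4 grasp [522.  -32.9  57.8] chest [-38.5  -1.2  57.8] pitch 89.7 F [ 0.3  0.2 -0.9] op 0.294 q [-0.06  0.46  1.99 -0.    0.68 -1.76]
```

{"method": "apply_moves", "body": {
  "plan": "0 0 0 0 0 0 0.9;0 0 0 0 0 0 0.55;0 0 0 0 0 0 0.55;0 0 0 0 0 0 0.55;0 -0.5 0 0 0 0 0.55;0 -2 0 0 0 0 0.55;0 -4 0 0 0 0 0.55;0 -4 0 0 0 0 0.55;0 -4 0 0 0 0 0.55"
}}

```text
clock: 31.3
eef_pos: [517.5, -32.3, 183.8]
tcp_rot: [-1.572, 0.006, 0.124]
contact_force: [0.3, 0.2, 0.0]
opening: 0.451
```

```bash
python3 - <<'E'
from h import *
st()
s=r.sense();w=r.grab_frame("wrist");a=r.grab_frame("side")
cv2.imwrite("pics/c9.png",np.hstack([w[60:480,140:560],cv2.resize(a[140:280,230:360],(390,420))]))
print(proj("wrist",[W([-39,-1,73]),W([-39,-1,3])],s)-[140,60])
# knee prediction in side view (crop px)
for x in(-10,0,10):
  q=proj("side",[W([x,-160,173]),W([x,-228,173])]);print(x,(q-[230,140])*3)
E
```

```text
t 31.3 grasp [517.6 -32.3 202.8] chest [-4.280e+01  1.000e-01  2.028e+02] pitch 89.6 F [0.3 0.2 0. ] op 0.451 q [-0.06  0.25  1.9  -0.    1.   -1.76]
[[185.00274419 185.22062518]
 [185.39070168 162.5722241 ]]
-10 [[195.88353009 151.45421753]
 [191.89576052 113.56700037]]
0 [[184.02332274 152.02421694]
 [180.52363159 114.09201466]]
10 [[172.14946172 152.59558823]
 [169.13897838 114.61840364]]
```

View pics/c9.png

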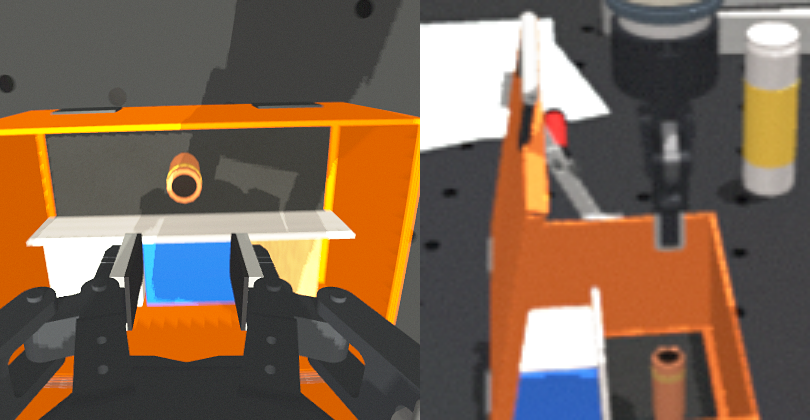

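The nozzle stands in the front bay (wrist crop, rim at 184,186, prediction 185,185) and the lid is still locked. Next I'll triangulate the red knee grip from the top and side views.

```bash
python3 - <<'E'
from h import *
a=r.grab_frame("side");t=r.grab_frame("top")
S=[];
for n,im,(x0,x1,y0,y1) in(("top",t,(370,460,120,270)),("side",a,(240,340,150,220))):
  for c in blobs(im,(0,150,70),(6,255,255),10):
    rc=cv2.minAreaRect(c);x,y=rc[0]
    if x0<x<x1 and y0<y<y1: print(n,rc,cv2.boxPoints(rc).round(1).tolist(),cv2.boundingRect(c))
st()
for x in (30,35,40):
  print(x,"top",proj("top",[W([x,v,173]) for v in(-160,-194,-228)]).round(1).tolist(),"side",proj("side",[W([x,v,173]) for v in(-160,-194,-228)]).round(1).tolist())
E
```

```text
top ((415.78607177734375, 169.89520263671875), (9.251460075378418, 32.38011169433594), 82.40535736083984) [[399.1000061035156, 167.39999389648438], [431.20001220703125, 163.1999969482422], [432.3999938964844, 172.3000030517578], [400.29998779296875, 176.60000610351562]] (400, 164, 33, 13)
side ((275.0, 182.5), (11.0, 6.0), 90.0) [[272.0, 177.0], [278.0, 177.0], [278.0, 188.0], [272.0, 188.0]] (272, 177, 7, 12)
t 31.5 grasp [518.7 -32.3 202.4] chest [-4.170e+01 -1.000e-01  2.024e+02] pitch 89.8 F [-0.1 -0.6 -0.1] op 0.449 q [-0.06  0.25  1.9  -0.    1.   -1.76]
30 top [[400.8, 177.1], [417.4, 175.1], [434.0, 173.1]] side [[279.5, 191.2], [279.1, 184.8], [278.8, 178.6]]
35 top [[400.5, 174.8], [417.0, 172.8], [433.6, 170.8]] side [[277.5, 191.3], [277.2, 184.9], [276.9, 178.6]]
40 top [[400.2, 172.4], [416.7, 170.4], [433.3, 168.4]] side [[275.5, 191.4], [275.2, 185.0], [275.0, 178.7]]
```

```bash
python3 - <<'E'
from h import *
T=front(45);k=W([39,-199,174])
steps([(front(75),W([-70,-70,280])),(T,k-90*T[:,1])],[13,7],.5,nd=1)
E
```

```text
-0.2 -0.6 -0.5 0.9 6.8 -0.9 0.5;
-0.1 -0.6 -0.5 0.9 6.8 -0.9 0.5;
0 -0.6 -0.5 0.9 6.8 -0.9 0.5;
0.1 -0.6 -0.5 0.9 6.8 -0.9 0.5;
0.1 -0.6 -0.5 0.9 6.8 -0.9 0.5;
0.2 -0.6 -0.5 0.9 6.8 -0.9 0.5;
0.3 -0.6 -0.4 0.9 6.8 -0.9 0.5;
0.3 -0.6 -0.4 0.9 6.8 -0.9 0.5;
0.4 -0.6 -0.3 0.9 6.8 -0.9 0.5;
0.4 -0.6 -0.3 0.9 6.8 -0.9 0.5;
0.5 -0.6 -0.2 0.9 6.8 -0.9 0.5;
0.5 -0.6 -0.2 0.9 6.8 -0.9 0.5;
0.5 -0.6 -0.1 0.9 6.8 -0.9 0.5;
1.8 0.7 0.6 4.3 0 0 0.5;
1.8 0.8 0.5 4.3 0 0 0.5;
1.8 0.8 0.5 4.3 0 0 0.5;
1.8 0.8 0.4 4.3 0 0 0.5;
1.8 0.9 0.4 4.3 0 0 0.5;
1.8 0.9 0.3 4.3 0 0 0.5;
1.8 0.9 0.2 4.3 0 0 0.5
```

{"method": "apply_moves", "body": {
  "plan": "-0.2 -0.6 -0.5 0.9 6.8 -0.9 0.5;-0.1 -0.6 -0.5 0.9 6.8 -0.9 0.5;0 -0.6 -0.5 0.9 6.8 -0.9 0.5;0.1 -0.6 -0.5 0.9 6.8 -0.9 0.5;0.1 -0.6 -0.5 0.9 6.8 -0.9 0.5;0.2 -0.6 -0.5 0.9 6.8 -0.9 0.5;0.3 -0.6 -0.4 0.9 6.8 -0.9 0.5;0.3 -0.6 -0.4 0.9 6.8 -0.9 0.5;0.4 -0.6 -0.3 0.9 6.8 -0.9 0.5;0.4 -0.6 -0.3 0.9 6.8 -0.9 0.5;0.5 -0.6 -0.2 0.9 6.8 -0.9 0.5;0.5 -0.6 -0.2 0.9 6.8 -0.9 0.5;0.5 -0.6 -0.1 0.9 6.8 -0.9 0.5"
}}

```text
clock: 32.8
eef_pos: [491.7, -102.6, 235.6]
tcp_rot: [-1.345, 0.016, -1.49]
contact_force: [-0.1, 0.4, 0.2]
opening: 0.499
```

```bash
python3 - <<'E'
from h import *
st();T=front(45);k=W([39,-199,174])
steps([(T,k-90*T[:,1])],[8],.5,nd=1)
E
```

```text
t 32.8 grasp [ 487.5 -103.2  254.2] chest [-82.5 -66.  254.2] pitch 77.0 F [-0.1  0.4  0.2] op 0.499 q [-0.27  0.05  2.03  0.12  0.86 -0.42]
1.6 0.3 0.9 4 -0.4 0.1 0.5;
1.6 0.4 0.8 4 -0.4 0.1 0.5;
1.6 0.4 0.8 4 -0.4 0.1 0.5;
1.6 0.5 0.8 4 -0.4 0.1 0.5;
1.6 0.5 0.7 4 -0.4 0.1 0.5;
1.6 0.6 0.7 4 -0.4 0.1 0.5;
1.7 0.6 0.6 4 -0.4 0.1 0.5;
1.7 0.7 0.6 4 -0.4 0.1 0.5
```

{"method": "apply_moves", "body": {
  "plan": "1.6 0.3 0.9 4 -0.4 0.1 0.5;1.6 0.4 0.8 4 -0.4 0.1 0.5;1.6 0.4 0.8 4 -0.4 0.1 0.5;1.6 0.5 0.8 4 -0.4 0.1 0.5;1.6 0.5 0.7 4 -0.4 0.1 0.5;1.6 0.6 0.7 4 -0.4 0.1 0.5;1.7 0.6 0.6 4 -0.4 0.1 0.5;1.7 0.7 0.6 4 -0.4 0.1 0.5;0 0 0 0 0 0 0.5"
}}

```text
clock: 33.7
eef_pos: [567.3, -223.2, 208.7]
tcp_rot: [-0.805, 0.011, -1.447]
contact_force: [-0.6, -0.2, 0.0]
opening: 0.504
```

```bash
python3 - <<'E'
from h import *
st()
s=r.sense();w=r.grab_frame("wrist");cv2.imwrite("pics/w10.png",w)
for c in blobs(w,(0,150,60),(6,255,255),200): rc=cv2.minAreaRect(c);print(rc,cv2.boxPoints(rc).round().tolist())
for x,z in((34,173),(39,174),(42,176)): print(x,z,proj("wrist",[W([x,v,z]) for v in(-160,-194,-228)],s).round(1).tolist())
E
```

```text
t 33.7 grasp [ 554.2 -225.   222.4] chest [ -33.4 -195.9  222.4] pitch 46.1 F [-0.6 -0.2  0. ] op 0.504 q [-0.66  0.2   2.16  1.27  0.55 -1.84]
((356.0, 251.5), (99.0, 30.0), 90.0) [[341.0, 202.0], [371.0, 202.0], [371.0, 301.0], [341.0, 301.0]]
34 173 [[349.8, 201.6], [349.7, 256.3], [349.6, 306.1]]
39 174 [[356.7, 200.6], [356.4, 254.7], [355.9, 304.0]]
42 176 [[362.6, 200.3], [362.0, 254.3], [361.3, 303.4]]
```

The wrist mask puts the grip at columns 341–371 and rows 202–301. That matches knee chest (39, -194, 174), so I'll go in.

```bash
python3 - <<'E'
from h import *
T=front(45);k=W([39,-199,174])
steps([(T,k-50*T[:,1]),(T,k)],[4,6],.5,nd=2)
E
```

```text
0.09 0.88 0.46 0.31 -0.3 0.03 0.5;
0.09 0.88 0.46 0.31 -0.3 0.03 0.5;
0.1 0.89 0.45 0.31 -0.3 0.03 0.5;
0.1 0.89 0.45 0.31 -0.3 0.03 0.5;
0 0.83 0 0 0 0 0.5;
0 0.83 0 0 0 0 0.5;
0 0.83 0 0 0 0 0.5;
0 0.83 0 0 0 0 0.5;
0 0.83 0 0 0 0 0.5;
0 0.83 0 0 0 0 0.5
```

{"method": "apply_moves", "body": {
  "plan": "0.1 0.88 0.46 0.3 -0.3 0 0.5;0.1 0.88 0.46 0.3 -0.3 0 0.5;0.1 0.88 0.46 0.3 -0.3 0 0.5;0.1 0.88 0.46 0.3 -0.3 0 0.5;0 0.83 0 0 0 0 0.5;0 0.83 0 0 0 0 0.5;0 0.83 0 0 0 0 0.5;0 0 0 0 0 0 0.5"
}}

```text
clock: 34.55
eef_pos: [626.8, -214.4, 174.7]
tcp_rot: [-0.79, -0.0, -1.428]
contact_force: [0.3, 0.1, -0.5]
opening: 0.501
```

```bash
python3 - <<'E'
from h import *
st();T=front(45);k=W([39,-199,174])
steps([(T,k)],[4],.5,nd=2)
E
```

```text
t 34.55 grasp [ 613.5 -216.3  188.2] chest [  26.6 -195.5  188.2] pitch 45.3 F [ 0.3  0.1 -0.5] op 0.501 q [-0.57  0.33  2.1   1.44  0.48 -1.98]
0.09 0.47 -0.03 0.07 0.04 -0.03 0.5;
0.09 0.47 -0.03 0.07 0.04 -0.03 0.5;
0.09 0.47 -0.03 0.07 0.04 -0.03 0.5;
0.09 0.47 -0.03 0.07 0.04 -0.03 0.5
```

{"method": "apply_moves", "body": {
  "plan": "0.1 0.47 0 0 0 0 0.5;0.1 0.47 0 0 0 0 0.5;0.1 0.47 0 0 0 0 0.5;0.1 0.47 0 0 0 0 0.6;0 0 0 0 0 0 0.7;0 0 0 0 0 0 0.75;0 0 0 0 0 0 0.8;0 0 0 0 0 0 0.85",
  "squeeze": 25
}}

```text
clock: 35.35
eef_pos: [640.9, -217.2, 159.9]
tcp_rot: [-0.791, -0.0, -1.429]
contact_force: [-0.5, -0.1, 0.8]
opening: 0.198
```

```bash
python3 - <<'E'
from h import *
st();s=r.sense();w=r.grab_frame("wrist");cv2.imwrite("pics/w11.png",w)
E
```

```text
t 35.35 grasp [ 627.6 -219.1  173.4] chest [  40.2 -200.2  173.4] pitch 45.3 F [-0.5 -0.1  0.8] op 0.198 q [-0.56  0.37  2.08  1.49  0.47 -2.03]
```

{"method": "apply_moves", "body": {
  "plan": "0 0 0 0 0 0 1;0 0 0 0 0 0 1;0 0 0 0 0 0 1"
}}

```text
clock: 35.7
eef_pos: [640.7, -217.2, 160.0]
tcp_rot: [-0.791, -0.0, -1.429]
contact_force: [0.2, -0.3, -1.0]
opening: 0.202
```

```bash
python3 - <<'E'
from h import *
st()
E
```

```text
t 35.7 grasp [ 627.4 -219.1  173.5] chest [  40.  -200.2  173.5] pitch 45.3 F [ 0.2 -0.3 -1. ] op 0.202 q [-0.56  0.37  2.08  1.49  0.47 -2.03]
```

The grip is held (18 mm, no load). I'll lift along the links in small steps.

{"method": "apply_moves", "body": {
  "plan": "0 -0.03 0.075 0 0 0 1;0 -0.03 0.075 0 0 0 1;0 -0.03 0.075 0 0 0 1;0 -0.03 0.075 0 0 0 1;0 -0.03 0.075 0 0 0 1;0 -0.03 0.075 0 0 0 1"
}}

```text
clock: 36.3
eef_pos: [641.4, -217.1, 163.0]
tcp_rot: [-0.795, -0.0, -1.429]
contact_force: [-0.9, -1.4, -2.5]
opening: 0.198
```

```bash
python3 - <<'E'
from h import *
st();print(RC.T@r.sense()["contact_force"])
E
```

```text
t 36.3 grasp [ 628.2 -219.   176.5] chest [  40.7 -200.2  176.5] pitch 45.5 F [-0.9 -1.4 -2.5] op 0.198 q [-0.56  0.37  2.08  1.47  0.47 -2.  ]
[-1.11698475 -1.2354252  -2.53940604]
```

{"method": "apply_moves", "body": {
  "plan": "0 -0.03 0.075 0 0 0 1;0 -0.03 0.075 0 0 0 1;0 -0.03 0.075 0 0 0 1"
}}

```text
clock: 36.6
eef_pos: [642.6, -216.9, 165.7]
tcp_rot: [-0.794, -0.0, -1.429]
contact_force: [-0.5, -0.9, -1.8]
opening: 0.201
```

```bash
python3 - <<'E'
from h import *
st();print(RC.T@r.sense()["contact_force"])
E
```

```text
t 36.6 grasp [ 629.4 -218.8  179.2] chest [  42.  -200.2  179.2] pitch 45.5 F [-0.5 -0.9 -1.8] op 0.201 q [-0.56  0.36  2.08  1.46  0.47 -1.98]
[-0.57221327 -0.78706448 -1.82503396]
```

{"method": "apply_moves", "body": {
  "plan": "0 -0.02 0.06 0 0 0 1;0 -0.02 0.06 0 0 0 1;0 -0.02 0.06 0 0 0 1"
}}

```text
clock: 36.9
eef_pos: [643.6, -216.8, 167.6]
tcp_rot: [-0.794, -0.001, -1.429]
contact_force: [-1.2, -2.0, -5.0]
opening: 0.195
```

```bash
python3 - <<'E'
from h import *
st();print(RC.T@r.sense()["contact_force"])
E
```

```text
t 36.9 grasp [ 630.4 -218.7  181.2] chest [  42.9 -200.2  181.2] pitch 45.5 F [-1.2 -2.  -5. ] op 0.195 q [-0.56  0.36  2.07  1.45  0.47 -1.97]
[-1.50211199 -1.79886946 -4.97879006]
```

Taut is felt after 8 mm of lift. Now I'll fold forward gently.

{"method": "apply_moves", "body": {
  "plan": "0 -0.1 -0.04 0 0 0 1;0 -0.1 -0.04 0 0 0 1;0 -0.1 -0.04 0 0 0 1;0 -0.1 -0.05 0 0 0 1;0 -0.1 -0.05 0 0 0 1;0 -0.1 -0.05 0 0 0 1",
  "squeeze": 40
}}

```text
clock: 37.5
eef_pos: [637.1, -217.8, 170.2]
tcp_rot: [-0.794, -0.0, -1.429]
contact_force: [0.3, -1.6, -2.6]
opening: 0.191
```

```bash
cat >> h.py <<'E'
def kst(foot=(10,100)):
    s=r.sense();R,p=pose(s);g=C(p-19*R[:,1]);d=g[[0,2]]-foot
    print("t",round(s["clock"],2),"knee",g.round(1),"phi",np.degrees(np.arctan2(d[0],d[1])).round(1),"r",np.hypot(*d).round(1),"Fchest",(RC.T@s["contact_force"]).round(1),"op",round(s["opening"],3));return R,g,np.degrees(np.arctan2(d[0],d[1]))
def fold(phis,rads,P,foot=(10,100),y=None):
    R,g,_=kst(foot);way=[]
    for a,rr,p in zip(np.radians(phis),rads,P): way.append((front(p),W([foot[0]+rr*np.sin(a),g[1] if y is None else y,foot[1]+rr*np.cos(a)])))
    steps(way,[1]*len(way),1,nd=2)
E
python3 - <<'E'
from h import *
fold(np.arange(14,-6,-2.),[87,87,87,86.5,86,85.5,85,84.5,84,84],[45.5]*10)
E
```

```text
t 37.5 knee [  36.4 -200.3  183.8] phi 17.5 r 87.8 Fchest [ 0.1 -1.7 -2.6] op 0.191
0 -0.42 -0.33 -0.01 0.09 -0.05 1;
0 -0.26 -0.16 0 0 0 1;
0 -0.25 -0.17 0 0 0 1;
0 -0.21 -0.22 0 0 0 1;
0 -0.2 -0.23 0 0 0 1;
0 -0.2 -0.23 0 0 0 1;
0 -0.19 -0.24 0 0 0 1;
0 -0.18 -0.24 0 0 0 1;
0 -0.17 -0.25 0 0 0 1;
0 -0.19 -0.22 0 0 0 1
```

{"method": "apply_moves", "body": {
  "plan": "0 -0.2 -0.13 0 0 0 1;0 -0.22 -0.15 0 0 0 1;0 -0.26 -0.16 0 0 0 1;0 -0.25 -0.17 0 0 0 1;0 -0.21 -0.22 0 0 0 1;0 -0.2 -0.23 0 0 0 1;0 -0.2 -0.23 0 0 0 1;0 -0.19 -0.24 0 0 0 1"
}}

```text
clock: 38.3
eef_pos: [613.7, -221.3, 174.2]
tcp_rot: [-0.79, -0.001, -1.429]
contact_force: [-0.7, 0.1, 1.1]
opening: 0.192
```

```bash
python3 - <<'E'
from h import *
R,g,p=kst();n=12
fold(np.linspace(p-2.2,p-2.2*n,n),[84]*n,[45.5]*n)
E
```

```text
t 38.3 knee [  12.6 -200.5  187.7] phi 1.7 r 87.7 Fchest [-0.6  0.2  1.1] op 0.192
t 38.3 knee [  12.6 -200.5  187.7] phi 1.7 r 87.7 Fchest [-0.6  0.2  1.1] op 0.192
0 0.03 -0.5 -0.23 0.13 -0.05 1;
0 -0.22 -0.24 0 0 0 1;
0 -0.21 -0.24 0 0 0 1;
0 -0.2 -0.25 0 0 0 1;
0 -0.19 -0.26 0 0 0 1;
0 -0.18 -0.27 0 0 0 1;
0 -0.17 -0.27 0 0 0 1;
0 -0.16 -0.28 0 0 0 1;
0 -0.15 -0.29 0 0 0 1;
0 -0.14 -0.29 0 0 0 1;
0 -0.13 -0.3 0 0 0 1;
0 -0.12 -0.3 0 0 0 1
```

{"method": "apply_moves", "body": {
  "plan": "0 -0.16 -0.28 0 0 0 1;0 -0.18 -0.27 0 0 0 1;0 -0.18 -0.27 0 0 0 1;0 -0.18 -0.27 0 0 0 1;0 -0.17 -0.28 0 0 0 1;0 -0.16 -0.29 0 0 0 1;0 -0.15 -0.29 0 0 0 1;0 -0.15 -0.3 0 0 0 1;0 -0.14 -0.3 0 0 0 1;0 -0.13 -0.3 0 0 0 1"
}}

```text
clock: 39.3
eef_pos: [579.4, -226.6, 165.7]
tcp_rot: [-0.789, -0.002, -1.429]
contact_force: [-5.3, -1.7, 4.0]
opening: 0.196
```

```bash
python3 - <<'E'
from h import *
R,g,p=kst();n=12
fold(np.linspace(p-2.2,p-2.2*n,n),[84]*n,[45.5]*n)
E
```

```text
t 39.3 knee [ -22.1 -201.   179.2] phi -22.0 r 85.5 Fchest [-5.5 -0.9  4. ] op 0.196
t 39.3 knee [ -22.1 -201.   179.2] phi -22.0 r 85.5 Fchest [-5.5 -0.9  4. ] op 0.196
0 0.02 -0.37 -0.28 0.16 0.02 1;
0 -0.11 -0.3 0 0 0 1;
0 -0.09 -0.31 0 0 0 1;
0 -0.08 -0.31 0 0 0 1;
0 -0.07 -0.31 0 0 0 1;
0 -0.06 -0.32 0 0 0 1;
0 -0.05 -0.32 0 0 0 1;
0 -0.03 -0.32 0 0 0 1;
0 -0.02 -0.32 0 0 0 1;
0 -0.01 -0.32 0 0 0 1;
0 0 -0.32 0 0 0 1;
0 0.02 -0.32 0 0 0 1
```

```bash
python3 - <<'E'
from h import *
R,g,p=kst();n=12
fold(np.linspace(p-2.4,p-2.4*n,n),np.r_[86,86.5,[87]*10],[45.]*n)
E
```

```text
t 39.3 knee [ -22.1 -201.   179.2] phi -22.0 r 85.5 Fchest [-5.5 -0.9  4. ] op 0.196
t 39.3 knee [ -22.1 -201.   179.2] phi -22.0 r 85.5 Fchest [-5.5 -0.9  4. ] op 0.196
0 -0.18 -0.31 0.22 0.16 0.02 1;
0 -0.17 -0.32 0 0 0 1;
0 -0.15 -0.33 0 0 0 1;
0 -0.09 -0.35 0 0 0 1;
0 -0.08 -0.36 0 0 0 1;
0 -0.06 -0.36 0 0 0 1;
0 -0.05 -0.36 0 0 0 1;
0 -0.03 -0.36 0 0 0 1;
0 -0.02 -0.36 0 0 0 1;
0 0 -0.36 0 0 0 1;
0 0.01 -0.36 0 0 0 1;
0 0.03 -0.36 0 0 0 1
```

{"method": "apply_moves", "body": {
  "plan": "0 -0.18 -0.31 0 0 0 1;0 -0.17 -0.32 0 0 0 1;0 -0.15 -0.33 0 0 0 1;0 -0.09 -0.35 0 0 0 1;0 -0.08 -0.36 0 0 0 1;0 -0.06 -0.36 0 0 0 1"
}}

```text
clock: 39.9
eef_pos: [555.3, -230.2, 151.8]
tcp_rot: [-0.797, -0.002, -1.432]
contact_force: [-3.1, -1.9, -4.3]
opening: 0.195
```

```bash
python3 - <<'E'
from h import *
R,g,p=kst();n=12
fold(np.linspace(p-2.4,p-2.4*n,n),[86]*n,[45.]*n)
a=r.grab_frame("side");cv2.imwrite("pics/s12.png",cv2.resize(a[120:320,200:440],None,fx=2.5,fy=2.5))
E
```

```text
t 39.9 knee [ -46.3 -201.1  165.4] phi -40.7 r 86.3 Fchest [-3.3 -1.4 -4.3] op 0.195
t 39.9 knee [ -46.3 -201.1  165.4] phi -40.7 r 86.3 Fchest [-3.3 -1.4 -4.3] op 0.195
0 0.02 -0.34 0.69 0.07 0.12 1;
0 0 -0.36 0 0 0 1;
0 0.01 -0.36 0 0 0 1;
0 0.03 -0.36 0 0 0 1;
0 0.04 -0.36 0 0 0 1;
0 0.06 -0.36 0 0 0 1;
0 0.07 -0.35 0 0 0 1;
0 0.09 -0.35 0 0 0 1;
0 0.1 -0.35 0 0 0 1;
0 0.11 -0.34 0 0 0 1;
0 0.13 -0.34 0 0 0 1;
0 0.14 -0.33 0 0 0 1
```

The load now points down and forward, which is the lid's weight. I'll continue.

{"method": "apply_moves", "body": {
  "plan": "0 0.01 -0.35 0 0 0 1;0 0.01 -0.36 0 0 0 1;0 0.02 -0.36 0 0 0 1;0 0.03 -0.36 0 0 0 1;0 0.04 -0.36 0 0 0 1;0 0.06 -0.36 0 0 0 1;0 0.07 -0.35 0 0 0 1;0 0.09 -0.35 0 0 0 1"
}}

```text
clock: 40.75
eef_pos: [534.3, -233.5, 126.2]
tcp_rot: [-0.801, -0.003, -1.433]
contact_force: [-4.6, -3.4, -4.7]
opening: 0.192
```

```bash
python3 - <<'E'
from h import *
R,g,p=kst();n=12
fold(np.linspace(p-2.4,p-2.4*n,n),[85]*n,[45.]*n)
E
```

```text
t 40.75 knee [ -67.5 -201.4  139.8] phi -62.8 r 87.1 Fchest [-5.  -2.8 -4.7] op 0.192
t 40.75 knee [ -67.5 -201.4  139.8] phi -62.8 r 87.1 Fchest [-5.  -2.8 -4.7] op 0.192
-0.01 0.32 -0.24 0.87 0.04 0.2 1;
0 0.13 -0.33 0 0 0 1;
0 0.14 -0.33 0 0 0 1;
0 0.16 -0.32 0 0 0 1;
0 0.17 -0.31 0 0 0 1;
0 0.18 -0.31 0 0 0 1;
0 0.2 -0.3 0 0 0 1;
0 0.21 -0.29 0 0 0 1;
0 0.22 -0.28 0 0 0 1;
0 0.23 -0.27 0 0 0 1;
0 0.24 -0.26 0 0 0 1;
0 0.25 -0.25 0 0 0 1
```

{"method": "apply_moves", "body": {
  "plan": "0 0.14 -0.32 0 0 0 1;0 0.14 -0.33 0 0 0 1;0 0.15 -0.33 0 0 0 1;0 0.16 -0.32 0 0 0 1;0 0.17 -0.31 0 0 0 1;0 0.18 -0.31 0 0 0 1;0 0.2 -0.3 0 0 0 1;0 0.21 -0.29 0 0 0 1"
}}

```text
clock: 41.55
eef_pos: [523.8, -235.1, 95.3]
tcp_rot: [-0.804, -0.003, -1.434]
contact_force: [-4.4, -2.7, -6.5]
opening: 0.196
```

```bash
python3 - <<'E'
from h import *
R,g,p=kst();n=12
fold(np.linspace(p-2.4,p-2.4*n,n),[85]*n,[45.]*n)
E
```

```text
t 41.55 knee [ -78.1 -201.5  109. ] phi -84.1 r 88.6 Fchest [-4.8 -2.  -6.5] op 0.196
t 41.55 knee [ -78.1 -201.5  109. ] phi -84.1 r 88.6 Fchest [-4.8 -2.  -6.5] op 0.196
-0.01 0.51 0 1.05 0.01 0.25 1;
0 0.24 -0.26 0 0 0 1;
0 0.25 -0.25 0 0 0 1;
0 0.26 -0.24 0 0 0 1;
0 0.27 -0.23 0 0 0 1;
0 0.28 -0.22 0 0 0 1;
0 0.29 -0.21 0 0 0 1;
0 0.3 -0.19 0 0 0 1;
0 0.31 -0.18 0 0 0 1;
0 0.31 -0.17 0 0 0 1;
0 0.32 -0.15 0 0 0 1;
0 0.33 -0.14 0 0 0 1
```

{"method": "apply_moves", "body": {
  "plan": "0 0.3 -0.2 0 0 0 1;0 0.28 -0.22 0 0 0 1;0 0.28 -0.22 0 0 0 1;0 0.28 -0.22 0 0 0 1;0 0.28 -0.22 0 0 0 1;0 0.29 -0.21 0 0 0 1;0 0.29 -0.21 0 0 0 1;0 0.3 -0.19 0 0 0 1"
}}

```text
clock: 42.35
eef_pos: [524.7, -234.9, 61.6]
tcp_rot: [-0.812, -0.003, -1.436]
contact_force: [-4.6, -2.2, -7.3]
opening: 0.194
```

```bash
python3 - <<'E'
from h import *
R,g,p=kst();n=12
fold(np.linspace(p-2.4,p-2.4*n,n),[84.5]*n,[45.]*n)
E
```

```text
t 42.35 knee [ -77.  -201.5   75.3] phi -105.8 r 90.4 Fchest [-4.9 -1.5 -7.3] op 0.194
t 42.35 knee [ -77.  -201.5   75.3] phi -105.8 r 90.4 Fchest [-4.9 -1.5 -7.3] op 0.194
-0.02 0.59 0.42 1.5 -0.08 0.34 1;
0 0.32 -0.15 0 0 0 1;
0 0.33 -0.14 0 0 0 1;
0 0.33 -0.13 0 0 0 1;
0 0.34 -0.11 0 0 0 1;
0 0.34 -0.1 0 0 0 1;
0 0.34 -0.08 0 0 0 1;
0 0.35 -0.07 0 0 0 1;
0 0.35 -0.05 0 0 0 1;
0 0.35 -0.04 0 0 0 1;
0 0.35 -0.02 0 0 0 1;
0 0.35 -0.01 0 0 0 1
```

```bash
cat >> h.py <<'E'
def lidk(g,kc=(-56.,47.),rl=128.):
    from scipy.optimize import brentq
    H=np.array([92.5,120]);
    lug=lambda th,o:H+rl*np.array([-np.cos(th+o),np.sin(th+o)])
    o=brentq(lambda o:np.linalg.norm(lug(0,o)-kc)-79,-.2,.3)
    f=lambda th:np.linalg.norm(lug(th,o)-np.array(g)[[0,2]])-79
    try: print("lid est",round(brentq(f,-.1,1.0),3),"o",round(o,3))
    except Exception as e: print("lid est fail",f(-.1),f(1.))
E
python3 - <<'E'
from h import *
R,g,p=kst((7,98.5));lidk(g)
n=14;fold(np.linspace(p-2,-129,n),np.linspace(86,82,n),[44.]*n,(7,98.5))
E
```

```text
t 42.35 knee [ -77.  -201.5   75.3] phi -105.4 r 87.1 Fchest [-4.9 -1.5 -7.3] op 0.194
lid est 0.142 o 0.026
t 42.35 knee [ -77.  -201.5   75.3] phi -105.4 r 87.1 Fchest [-4.9 -1.5 -7.3] op 0.194
-0.01 0.32 0.05 2.5 -0.08 0.34 1;
0 0.23 -0.09 0 0 0 1;
0 0.24 -0.08 0 0 0 1;
0 0.24 -0.07 0 0 0 1;
0 0.24 -0.07 0 0 0 1;
0 0.24 -0.06 0 0 0 1;
0 0.24 -0.05 0 0 0 1;
0 0.24 -0.05 0 0 0 1;
0 0.24 -0.04 0 0 0 1;
0 0.24 -0.03 0 0 0 1;
0 0.24 -0.02 0 0 0 1;
0 0.24 -0.02 0 0 0 1;
0 0.24 -0.01 0 0 0 1;
0 0.24 0 0 0 0 1
```

{"method": "apply_moves", "body": {
  "plan": "0 0.24 -0.08 0 0 0 1;0 0.23 -0.08 0 0 0 1;0 0.24 -0.08 0 0 0 1;0 0.24 -0.07 0 0 0 1;0 0.24 -0.07 0 0 0 1;0 0.24 -0.06 0 0 0 1;0 0.24 -0.05 0 0 0 1;0 0.24 -0.05 0 0 0 1;0 0.2 -0.04 0 0 0 1"
}}

```text
clock: 43.25
eef_pos: [537.1, -233.1, 41.0]
tcp_rot: [-0.808, -0.003, -1.435]
contact_force: [-0.4, 1.5, -1.4]
opening: 0.194
```

```bash
python3 - <<'E'
from h import *
R,g,p=kst((7,98.5));lidk(g)
E
```

```text
t 43.25 knee [ -64.6 -201.4   54.8] phi -121.4 r 83.9 Fchest [-0.2  1.5 -1.4] op 0.194
lid est 0.038 o 0.026
```

{"method": "apply_moves", "body": {
  "plan": "0 0.15 -0.03 0 0 0 1;0 0.15 -0.03 0 0 0 1;0 0.15 -0.03 0 0 0 1"
}}

```text
clock: 43.55
eef_pos: [541.8, -232.4, 38.8]
tcp_rot: [-0.803, -0.003, -1.434]
contact_force: [1.6, 0.9, 0.1]
opening: 0.192
```

```bash
python3 - <<'E'
from h import *
R,g,p=kst((7,98.5));lidk(g)
t=r.grab_frame("top")
for c in blobs(t,(8,200,150),(22,255,255),2000): print(cv2.boxPoints(cv2.minAreaRect(c)).round().tolist(),cv2.contourArea(c))
E
```

```text
t 43.55 knee [ -59.9 -201.4   52.4] phi -124.6 r 81.2 Fchest [1.7 0.7 0.1] op 0.192
lid est 0.033 o 0.026
[[250.0, 171.0], [386.0, 153.0], [398.0, 242.0], [262.0, 260.0]] 11758.0
```

{"method": "apply_moves", "body": {
  "plan": "0 0.1 -0.1 0 0 0 1;0 0.05 -0.08 0 0 0 1;0 0 0 0 0 0 0.8;0 0 0 0 0 0 0.55;0 0 0 0 0 0 0.5;0 0 0 0 0 0 0.5;0 0 0 0 0 0 0.5;0 -1 0 0 0 0 0.5;0 -2 0 0 0 0 0.5;0 -4 0 0 0 0 0.5;0 -4 0 0 0 0 0.5"
}}

```text
clock: 44.7
eef_pos: [464.3, -242.5, 115.5]
tcp_rot: [-0.805, -0.001, -1.433]
contact_force: [1.1, -0.3, 0.6]
opening: 0.501
```

```bash
python3 - <<'E'
from h import *
st()
t=r.grab_frame("top");s=r.grab_frame("side");t0=cv2.imread("pics/top.png");s0=cv2.imread("pics/side.png")
d=lambda a,b:(cv2.absdiff(a,b).max(2)>40)
print("top lid diff",d(t,t0)[145:280,245:400].sum(),"side lid diff",d(s,s0)[200:330,245:362].sum())
for nm,im,im0,(y0,y1,x0,x1) in(("handle",t,t0,(245,280,295,370)),):
  for i in(im,im0):
    m=cv2.inRange(cv2.cvtColor(i,cv2.COLOR_BGR2HSV),(0,0,140),(180,60,255))[y0:y1,x0:x1];yy,xx=np.nonzero(m);print(nm,xx.mean()+x0,yy.mean()+y0,len(xx))
for nm,(y0,y1,x0,x1) in dict(brush=(135,210,120,200),spray=(240,290,480,545),magnet=(300,360,395,455)).items(): print(nm,d(t,t0)[y0:y1,x0:x1].sum())
cv2.imwrite("pics/end.png",np.hstack([t[130:370,230:550],s[120:360,200:520]]))
E
```

```text
t 44.7 grasp [ 451.2 -244.3  129.2] chest [-138.  -200.6  129.2] pitch 46.1 F [ 1.1 -0.3  0.6] op 0.501 q [-0.88  0.34  2.34  1.57  0.63 -2.43]
top lid diff 33 side lid diff 32
handle 333.6236162361624 266.2952029520295 271
handle 332.2421052631579 266.53684210526313 285
brush 0
spray 0
magnet 1694
```

View pics/end.png

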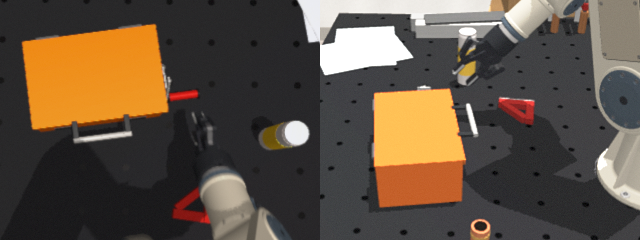

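The lid looks the same as at the start, and the gripper is clear of everything. The magnet difference in the top view comes from the arm covering it, so I'll check the magnet in the side view and hand in.

```bash
python3 - <<'E'
from h import *
s=r.grab_frame("side");s0=cv2.imread("pics/side.png")
for im in(s0,s):
  for c in blobs(im,(0,180,90),(5,255,255),200):
    x=cv2.minAreaRect(c)
    if 370<x[0][0]<420: print(x)
print(r.sign_off())
E
```

```text
((395.4344482421875, 231.22134399414062), (34.765724182128906, 21.547508239746094), 5.19442892074585)
((395.3893737792969, 231.2172393798828), (34.67518615722656, 21.547508239746094), 5.194429397583008)
the job is handed in; nothing more can be done
None
```

All the steps ran through and the job was handed in at about 45 s. `sign_off` gave no verdict, so the result rests on my own checks.

- **Lid raised:** I lifted it by the handle and felt the stay come taut at about 1.49 rad, with about 5 N resistance. I then eased it back until it locked at about 1.37 rad, where the bar came off the finger.
- **Nozzle:** I took the smallest copper tube and stood it in the front bay. The close-up after release matched the predicted position. It is under the shut lid now, so I could not see it at the end.
- **Lid lowered:** I lifted the knee grip 8 mm to taut and folded it to the front. I held the grip until the load dropped to about 0 at the shut position, then let go.

**Last checks:** The lid in the top and side pictures matches the start, with about 30 stray pixels differing in each. Spray and brush are unchanged in the top view. The arm hid the magnet there, but the side view shows it within 0.1 px. The gripper is clear of everything.

**What went wrong or disagreed:**
- **Wall contact:** On the first descent into the bay the gripper touched the chest's front wall with about 33 N, under the 40 N limit. I backed out and turned the jaws. The nozzle stayed in the grip and the lid stayed locked.
- **Stay foot:** The foot position from the fold path differs by up to about 7 mm from the nominal one. I take this as error in my chest position, but I could not check the foot bracket directly.
- **Lid angle:** The angle worked out from the knee read 0.033 rad just before release, a little over the 0.03 limit. That estimate is rough, and I relied on the pictures instead.

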